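# Fill the battery case flush and prove it with the gauge

## Robot

A 6-joint arm with a two-finger parallel gripper is mounted at the origin on the work surface. World frame = base frame: x ahead of the robot, y to its left, z up, the work surface at z = 0. Lengths are in mm, angles in rad, forces in N, time in s.
With the tool pointing down it reaches from about 400 to 925 mm from the base axis. Payload 12.5 kg.
Tool frame: the origin (TCP) lies midway between the tips of the shut fingers; the grasp point (between the pads) lies 19 mm behind it; x points along the fingers, y is the direction in which the jaws open and shut, and the axes are right-handed (so a half turn about x gives the same grasp; the last joint's range is limited). The gripper opens to 95 mm and grips with 3 to 60 N. Pads are 20 mm wide; open, the fingers measure 119 mm over their backs; the gripper's body (75 mm by 180 mm) begins 59 mm behind the grasp point.
Start: joints at [-1.21, 0.491, 1.559, -0, 1.092, -0.106], TCP at [281.294, -558.14, 214.661] pointing down, gripper open.
Joint ranges: [-3.1, 3.1], [-0.84, 2.19], [0.05, 2.79], [-1.13, 4.28], [0.06, 2.93], [-2.69, 2.69]. Speed limits (rad/s): [2.22, 2.22, 2.79, 3.14, 3.14, 3.14].

## Interface

Orientations are given as [roll, pitch, yaw] about the fixed x, y, z axes, in that order (R = Rz(yaw) Ry(pitch) Rx(roll)).
In Python, from cell import sensors, read_camera, get_calibration, order gives the robot as it stands. The module is installed in compiled form; this text tells all that it offers.
- The arm moves only by the tool servo_tool, never from a script. Its argument "steps" is text: rows parted by semicolons, each of 7 numbers parted by spaces: the shift along the tool's x, y, z in mm, then the turn, a rotation vector about the tool's x, y, z in rad, then the finger opening in mm, from 0 to 95.1. A call has exactly 8 rows; each row shifts and turns the pose as measured when the row begins, along the tool's axes as they then stand; what a row does not reach is not made up. A row lasts 1/10 s, in which the tool goes at most 50 mm and 8.59 degrees, less where a joint would pass 70% of its speed; a pose out of reach is approached as far as the arm can. A call is refused whole if a number of a shift passes 50 or a number of a turn 0.15, either way. A call with a gripper value outside its range is refused whole. The fingers move at their own pace and stop on an object; the grip force is fixed at half the most. Time passes only in rows, so rows that do not move let the fingers close, or fill a call up. It gives the time, the measured TCP pose, the force and the opening at its end, in the units of the state.
- sensors.state(): the state, without advancing time (a new reading comes with each control period).
- read_camera(name): name is "scene" or "top" or "wrist"; returns (picture, depth): 400x640x3 uint8, blue, green, red; 400x640 float32, mm along the optical axis (not along the pixel's ray), 0 where there is no reading.
- get_calibration(name): a dict with "mtx" (3x3 intrinsics, pixels), "R" (3x3) and "t" (3): a world point X has camera coordinates R X + t. Camera axes: x right, y down, z forward; pixel columns grow to the right and rows downward; lengths in mm; the calibration is good to about 2 mm. A picture is of the moment at which its call begins: read the wrist's pose just before it. get_calibration takes no time and is no camera call; for the wrist camera it gives the pose at the moment of the call.
- order.job_done(): hands the job in, once; it reports no verdict.
The state is a dict: "t": time; "joints": joint angles; "qvel": joint speeds; "tau": joint torques, N m; "eef_pos": TCP position; "tcp_rot": TCP orientation; "ft_force": force on the tool from outside, world axes, zero at the start; "moment": the same for the moment, N m; "opening": opening from 0.0 (shut) to 1.0 (fully open).
Only numpy, scipy, OpenCV 4.12 (cv2) and the standard library are available. Lean on these libraries where they do the work, as an engineer would, in place of code of your own. Each camera call takes 0.05 s, during which the arm holds its last target.

## Task

Take the charged blue battery pack out of its tilted dock, stand it upright in the empty bay of the case and push it down fully home. Push down any other pack that stands above the case's rim, then slide the red-handled flush gauge along the case, across all four bays, to the stop at the other end, and let go. Leave the other things on the bench where they are.

Things in the scene. Friction and masses are not known exactly. Their poses are not given: they have to be found in the camera images.
- case: Open black and grey battery case, fixed, 84 wide (x, over aluminium flanges) x 268 long (y) x 83 mm high to the rim; origin: centre of its underside, z up. Four bays in a row along y, centres at y = -57, -19, 19, 57 mm, each 56 (x) x 34 (y) mm inside, 4 mm walls between. Solid end decks at rim height (|y| 74 to 126 mm), then yellow stop ridges 10 mm high (|y| 126 to 134 mm).
- rim_mid (a point): Centre of the case at rim height, 83 mm above its underside. Three bays hold a grey pack (not tracked), same size as the blue one and fixed to its own lifter plate; each stands anywhere from fully home (top 2 mm below the rim) to 12 mm above the rim, stays where left, and takes about 6 N to push down at any height until it stops hard at home.
- empty_bay (a point): Centre of the upper face of the bare yellow lifter plate in the one empty bay (any of the four). The lifter slides stiffly straight down and stays where left: about 6 N moves it, until it stops hard. This point moves with it: 27 to 33 mm above the case's underside at the start, 11 mm when fully down. A pack standing on a lifter goes down with it.
- pack: Blue battery pack with a white band, 50 (x) x 28 (y) x 70 mm (z), 0.11 to 0.22 kg; origin: centre of its underside, z through its top. It starts in the dock, leaning 34 degrees (0.6 rad): its z tips towards the dock's -y. The dock covers the lowest 14 mm of the two faces that are 50 mm apart; above that they are free to grip. It comes out along its own z.
- dock: Grey charging dock, fixed, base plate 100 (x) x 120 (y) x 16 mm with a black tilted pocket; origin: centre of its underside. Its -y side faces roughly to the robot. The pocket's back plate, on the pack's -y side, is 40 mm high measured along the pack.
- gauge: Aluminium flush gauge, a bridge 98 (x) x 44 (y) x 8 mm lying on the case's rim, with a red grip fin 40 (x) x 14 (y) mm in its middle, from 8 to 48 mm above the origin (centre of the bridge's underside). Hooked under the case's flanges: cannot be lifted off (1 mm play), only slides along the case's y with 1 to 5 N. 0.2 to 0.33 kg. Any pack above the rim blocks it.
- far_end (a point): On the case's +y deck at rim height, 104 mm from the case's middle: where the gauge's origin lies when it is against the far stop. The gauge starts at the opposite (-y) end, about 100 mm from the middle.
- orange_pack: Bystander: orange battery pack, same size as the blue one, lying flat on the bench (50 x 70 mm, 28 mm high). Origin at the centre of its underside.
- meter: Bystander: green hand meter lying flat, 85 x 170 x 40 mm, origin under its centre.
- tape: Bystander: orange ring of tape lying flat, diameter 90, height 19 mm, origin under its centre.
- driver: Bystander: screwdriver lying on the bench.
- solvent: Bystander: clear upright bottle with blue cap, diameter 52, height 130 mm, origin under its centre.
- mouse: Bystander: round black computer mouse, diameter 62, height 33 mm, origin under its centre.

How it is judged:
By the outcome, as a careful person would: the job done as asked, in the order asked, and still so for the second after the job is handed in, with the robot touching nothing.
It also fails if it takes over 64 s, if anything falls off the work surface, if the arm or the gripper's body presses on something with over 40 N, if the wrist force passes 120 N, or if a joint passes its speed limit or range.

## Working session

There is one attempt and no reset: what is moved stays moved. The work goes in short steps, Python scripts to look and compute and a tool call to move; the robot and the scene stay as the last step left them, time stands still between calls to the robot, and variables do not carry over. Pictures are saved under pics/ and viewed, and the job is handed in when it is done.

Besides the shell and the picture viewer there is one more tool, called after "Emit:" as name(argument=value, ...), one argument or row to a line, values as JSON. servo_tool: Moves the arm, as the interface text tells. Its arguments: {"type":"object","properties":{"steps":{"type":"string"}},"required":["steps"]}

```bash
mkdir -p pics; ls; python3 - <<'E'
from cell import sensors, read_camera, get_calibration
import cv2, numpy as np
print(sensors.state())
for n in ("scene","top"):
    p,d=read_camera(n); cv2.imwrite(f"pics/{n}0.png",p); np.save(f"pics/{n}0.npy",d)
    c=get_calibration(n); np.savez(f"pics/{n}_cal.npz",**c); print(n,c)
E
```

```text
pics
{'t': 0.0, 'joints': array([-1.20960377e+00,  4.91519424e-01,  1.55944016e+00,  2.49069418e-06,
        1.09169805e+00, -1.05616410e-01]), 'qvel': array([-6.75657371e-04,  1.26200470e-03, -1.49907863e-03, -2.72115322e-03,
       -1.38028110e-04, -8.76959388e-05]), 'tau': array([-2.04291558e-03, -6.12655592e+01, -2.58178622e+01,  6.91750715e-02,
        4.82628378e-02, -8.51070740e-05]), 'eef_pos': array([ 281.20090156, -557.89936254,  214.08988206]), 'tcp_rot': array([-1.67848699,  1.56973134,  1.92991348]), 'ft_force': array([-0.24091944, -0.80000118, -0.17032906]), 'moment': array([ 0.01616638, -0.0012927 ,  0.0221073 ]), 'opening': 0.9987917744890801}
scene {'mtx': array([[457.10457185,   0.        , 328.51091801],
       [  0.        , 457.10457185, 199.93601672],
       [  0.        ,   0.        ,   1.        ]]), 'R': array([[ 0.70012828,  0.71401402, -0.00209087],
       [ 0.5724449 , -0.56305774, -0.59604766],
       [-0.42676366,  0.41611292, -0.80294633]]), 't': array([-338.83520564, -287.10516621, 1587.17248132])}
top {'mtx': array([[433.59271366,   0.        , 319.38787728],
       [  0.        , 433.59271366, 200.65386161],
       [  0.        ,   0.        ,   1.        ]]), 'R': array([[-0.00836818, -0.99994479,  0.00635571],
       [-0.99286984,  0.00755283, -0.118964  ],
       [ 0.11890942, -0.00730591, -0.99287823]]), 't': array([ -56.57920669,  533.32978266, 1294.32648988])}
```

View pics/scene0.png

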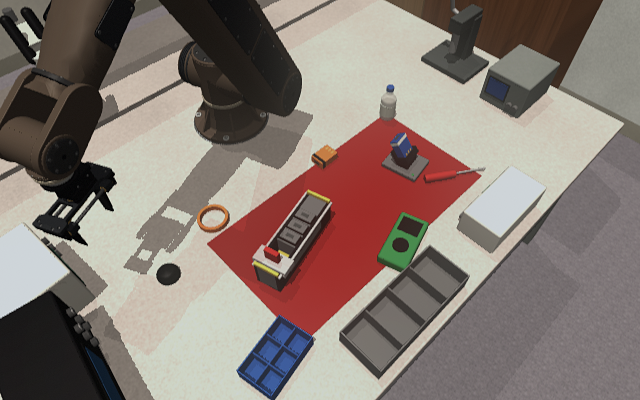

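View pics/top0.png

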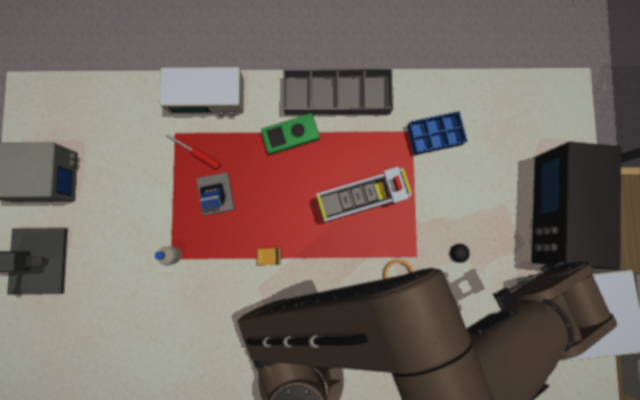

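```bash
python3 - <<'E'
import cv2
a=cv2.imread("pics/top0.png");b=cv2.imread("pics/scene0.png")
cv2.imwrite("pics/tc.png",cv2.resize(a[155:230,305:425],None,fx=6,fy=6,interpolation=cv2.INTER_CUBIC))
cv2.imwrite("pics/td.png",cv2.resize(a[165:225,185:245],None,fx=8,fy=8,interpolation=cv2.INTER_CUBIC))
cv2.imwrite("pics/sc.png",cv2.resize(b[180:295,240:345],None,fx=5,fy=5,interpolation=cv2.INTER_CUBIC))
cv2.imwrite("pics/sd.png",cv2.resize(b[120:190,370:440],None,fx=7,fy=7,interpolation=cv2.INTER_CUBIC))
E
```

```text
(no output)
```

View pics/tc.png

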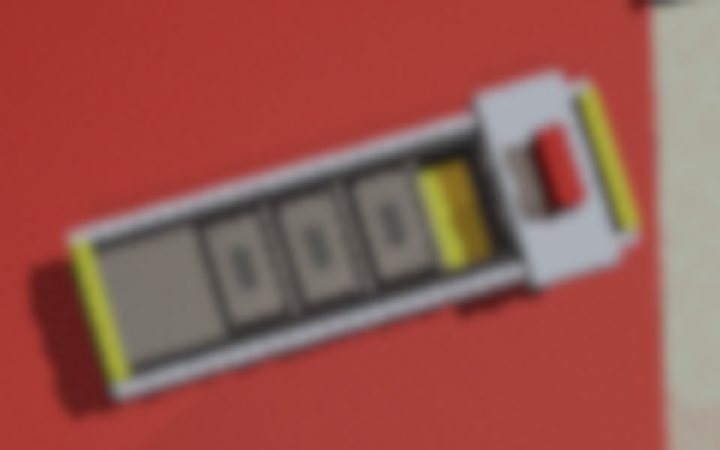

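View pics/td.png

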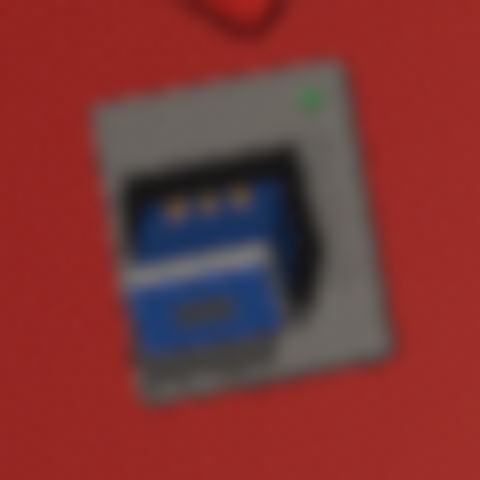

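View pics/sc.png

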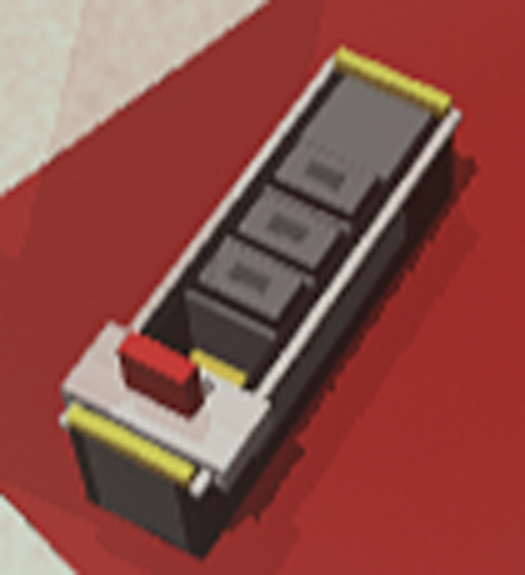

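View pics/sd.png

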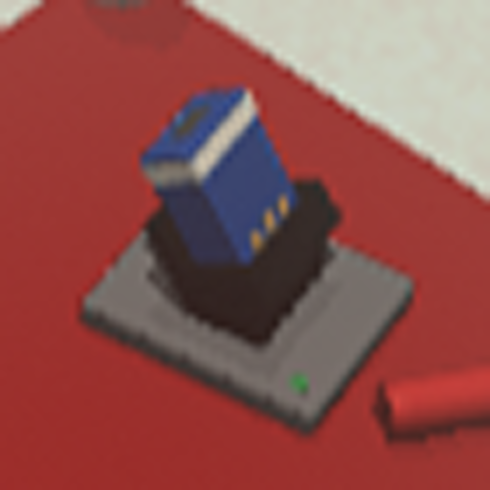

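```bash
cat > h.py <<'E'
import numpy as np, cv2
from scipy.spatial.transform import Rotation as Ro
from scipy.optimize import least_squares
def cal(n): return dict(np.load(f"pics/{n}_cal.npz"))
def proj(c,X):
    p=np.atleast_2d(X)@c['R'].T+c['t']; return (p[:,:2]/p[:,2:])*[c['mtx'][0,0],c['mtx'][1,1]]+c['mtx'][:2,2]
def ray(c,uv):
    d=np.array([(uv[0]-c['mtx'][0,2])/c['mtx'][0,0],(uv[1]-c['mtx'][1,2])/c['mtx'][1,1],1.])
    return -c['R'].T@c['t'], c['R'].T@d
def atz(c,uv,z):
    o,d=ray(c,uv); return o+d*(z-o[2])/d[2]
def rz(a): return Ro.from_euler('z',a).as_matrix()
def fit(obs,x0):  # obs: list of (cal,uv,model pt)
    def f(p):
        return np.concatenate([proj(c,rz(p[2])@np.array(m,float)+[p[0],p[1],0])[0]-uv for c,uv,m in obs])
    s=least_squares(f,x0,x_scale=[100,100,1]); return s.x, f(s.x).reshape(-1,2)
E
python3 - <<'E'
from h import *
T,S=cal('top'),cal('scene')
tp=lambda u,v:(305+u/6,155+v/6); sp=lambda u,v:(240+u/5,180+v/5)
print(atz(T,tp(350,240),83))
ob=[(T,tp(70,238),(42,134,83)),(T,tp(118,402),(-42,134,83)),(T,tp(640,238),(-42,-134,83)),(T,tp(598,80),(42,-134,83)),
(S,sp(460,113),(42,134,83)),(S,sp(203,490),(42,-134,83)),(S,sp(62,420),(-42,-134,83))]
p,r=fit(ob,[600,0,.2]);print('case',p,np.round(r,1).tolist())
p,r=fit(ob[:4],[600,0,.2]);print('case top',p,np.round(r,1).tolist())
p,r=fit(ob[4:],[600,0,.2]);print('case sc',p,np.round(r,1).tolist())
tp=lambda u,v:(185+u/8,165+v/8); sp=lambda u,v:(370+u/7,120+v/7)
ob=[(T,tp(93,105),(-50,60,16)),(T,tp(343,60),(50,60,16)),(T,tp(395,355),(50,-60,16)),(T,tp(145,405),(-50,-60,16)),
(S,sp(80,308),(50,-60,16)),(S,sp(305,428),(50,60,16)),(S,sp(412,283),(-50,60,16))]
p,r=fit(ob,[600,300,-1.6]);print('dock',p,np.round(r,1).tolist())
p,r=fit(ob[:4],[600,300,-1.6]);print('dock',p)
p,r=fit(ob[4:],[600,300,-1.6]);print('dock',p)
for n in('top','scene'):
  d=np.load(f'pics/{n}0.npy'); print(n,d[180:200:6,200:220:6])
from cell import sensors,get_calibration
s=sensors.state(); print(Ro.from_euler('xyz',s['tcp_rot']).as_matrix().round(3)); print(get_calibration('wrist'))
E
```

```text
[ 542.55059157 -190.11195054   83.        ]
case [ 5.45141244e+02 -1.91387563e+02  2.94178854e-01] [[-0.6, -0.6], [-0.0, -0.8], [-0.3, -0.4], [-2.4, -0.9], [-0.9, -0.9], [-1.4, 0.6], [-1.5, 0.1]]
case top [ 5.43065688e+02 -1.93803638e+02  2.87495108e-01] [[0.3, -0.3], [0.6, -0.3], [0.5, 0.6], [-1.4, 0.1]]
case sc [ 5.47478245e+02 -1.88966160e+02  2.91796881e-01] [[0.4, -0.8], [-0.2, 0.6], [-0.2, 0.0]]
dock [560.88199264 260.16957646  -1.38259401] [[-0.1, -0.7], [0.4, -1.2], [0.6, -0.5], [-0.2, -0.5], [-1.5, -1.1], [0.0, -1.4], [-0.1, -0.8]]
dock [558.60132963 260.62845468  -1.38324626]
dock [564.85013703 258.08574487  -1.38678838]
top [[1346.6885 1348.1222 1346.1199 1346.7296]
 [1340.7439 1303.3263 1301.343  1296.6472]
 [1297.2281 1296.4386 1288.5618 1281.8984]
 [1338.9911 1260.2325 1256.7334 1260.995 ]]
scene [[1426.3942 1414.7723 1416.2721 1420.9534]
 [1408.8895 1401.2913 1401.7567 1404.9031]
 [1394.2633 1389.5264 1396.298  1389.4562]
 [1378.638  1378.2183 1381.1748 1378.4623]]
[[-0.     0.45  -0.893]
 [ 0.001 -0.893 -0.45 ]
 [-1.    -0.001 -0.   ]]
{'mtx': array([[351.08146871,   0.        , 320.56280572],
       [  0.        , 351.08146871, 193.95352925],
       [  0.        ,   0.        ,   1.        ]]), 'R': array([[ 0.45062781, -0.89271134, -0.00101738],
       [-0.86026696, -0.43455424,  0.26665214],
       [-0.2384855 , -0.11928565, -0.9637923 ]]), 't': array([-624.62677139,  -31.76392023,  390.77336738])}
```

```bash
cat >> h.py <<'E'
def tool(s): return np.array(s['eef_pos']), Ro.from_euler('xyz',s['tcp_rot']).as_matrix()
def delta(s,pos,R,):
    """remaining shift (tool axes) and rotvec (tool axes) to reach pos,R"""
    p,R0=tool(s); return R0.T@(np.array(pos)-p), Ro.from_matrix(R0.T@R).as_rotvec()
E
python3 - <<'E'
from h import *
from cell import sensors,get_calibration,read_camera
s=sensors.state(); p,R=tool(s); c=get_calibration('wrist')
print('cam in tool', R.T@(-c['R'].T@c['t']-p), (c['R']@R).round(3))
# hover over case, jaw along -63 + ... keep orientation; camera sees z+ side
E
```

```text
cam in tool [-1.70326327e+02  1.72335624e-02 -7.39880123e+01] [[ 0.     1.    -0.001]
 [-0.267  0.001  0.964]
 [ 0.964  0.     0.267]]
```

Emit:
servo_tool(
  steps="-4 -21 -40 0 0 0 95;-4 -21 -40 0 0 0 95;-4 -21 -40 0 0 0 95;-4 -21 -40 0 0 0 95;-4 -21 -40 0 0 0 95;-4 -21 -40 0 0 0 95;-4 -21 -40 0 0 0 95;-4 -21 -40 0 0 0 95",
)

```text
t: 0.9
eef_pos: [495.1, -257.2, 244.1]
tcp_rot: [-1.362, 1.565, 2.237]
ft_force: [1.0, -0.7, 0.6]
opening: 0.997
```

Emit:
servo_tool(
  steps="-4 -21 -40 0 0 0 95;-4 -21 -40 0 0 0 95;0 -5 -15 0.07 0 0 95;0 0 0 0.07 0 0 95;0 0 0 0.07 0 0 95;0 0 0 0.07 0 0 95;0 0 0 0 0 0 95;0 0 0 0 0 0 95",
)

```text
t: 1.7
eef_pos: [564.2, -162.1, 250.9]
tcp_rot: [-0.977, 1.561, 2.343]
ft_force: [0.8, -0.1, 0.4]
opening: 0.997
```

```bash
python3 - <<'E'
from h import *
from cell import sensors,get_calibration,read_camera
c=get_calibration('wrist'); s=sensors.state()
p,d=read_camera('wrist'); np.savez('pics/w1_cal.npz',**c); np.save('pics/w1.npy',d); cv2.imwrite('pics/w1.png',p); print(s['t'],s['eef_pos'],s['joints'])
E
```

```text
1.7 [ 564.20083218 -162.07128282  250.8895028 ] [-0.39397905  0.405599    1.60262976  0.00413514  1.14214439  0.99709365]
```

View pics/w1.png

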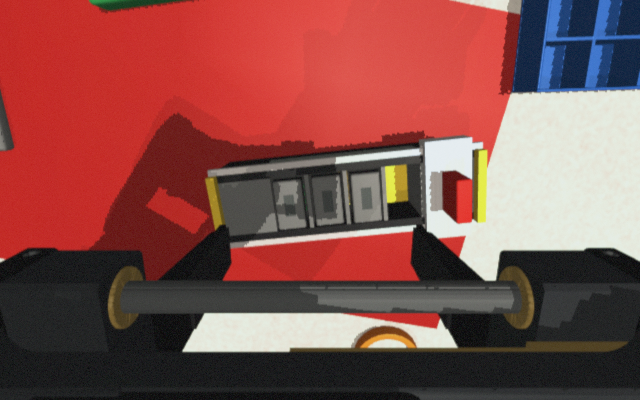

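```bash
python3 - <<'E'
import cv2
a=cv2.imread("pics/w1.png")
cv2.imwrite("pics/w1c.png",cv2.resize(a[128:252,196:266],None,fx=4.6,fy=4.6,interpolation=cv2.INTER_CUBIC))
cv2.imwrite("pics/w1d.png",cv2.resize(a[128:252,262:496],None,fx=3.4,fy=4,interpolation=cv2.INTER_CUBIC))
cv2.imwrite("pics/w1e.png",cv2.resize(a[128:252,200:496],None,fx=2.7,fy=4,interpolation=cv2.INTER_CUBIC))
E
```

```text
(no output)
```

View pics/w1d.png

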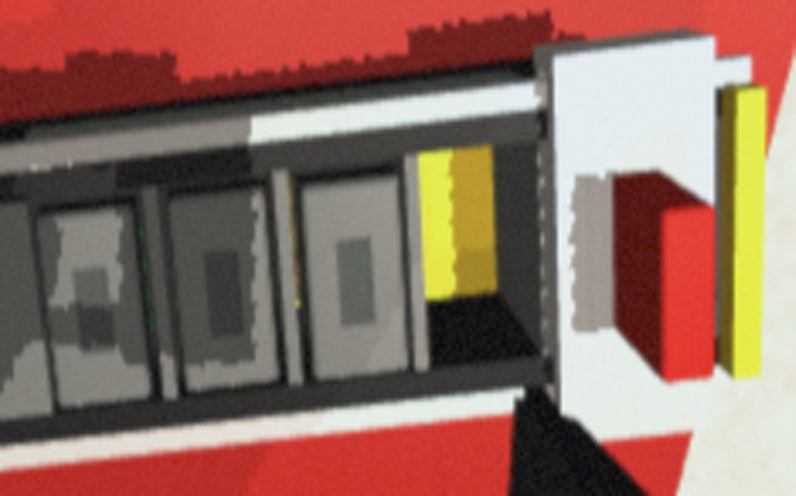

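View pics/w1c.png

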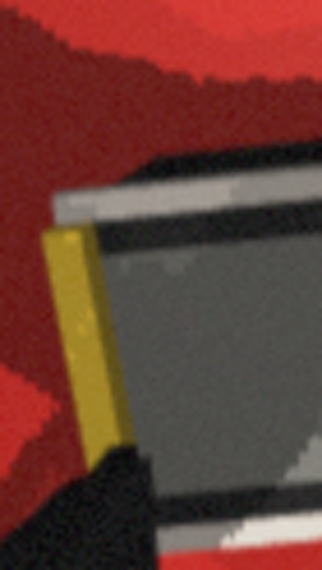

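```bash
cat > fitcase.py <<'E'
from h import *
T,S,W=cal('top'),cal('scene'),cal('w1')
d=lambda u,v:(262+u/3.4,128+v/4); c=lambda u,v:(196+u/4.6,128+v/4.6)
ob=[(W,d(411,152),(28,-38,83)),(W,d(423,372),(-28,-38,83)),(W,d(280,170),(28,0,83)),(W,d(295,385),(-28,0,83)),(W,d(150,188),(28,38,83)),(W,d(170,400),(-28,38,83)),
(W,c(55,192),(42,134,83)),(W,d(750,57),(42,-134,83)),(W,c(42,232),(32,134,93)) ]
p,r=fit(ob[:8],[545,-191,.29]);print('case w',p,np.round(r,1).tolist())
tp=lambda u,v:(305+u/6,155+v/6); sp=lambda u,v:(240+u/5,180+v/5)
D=np.load('pics/w1.npy')
def at(u,v):
    u=int(round(u));v=int(round(v)); z=np.median(D[v-1:v+2,u-1:u+2]); o,dr=ray(W,(u,v)); return o+dr*z
for n,uv in dict(wall1=d(417,260),pk2=d(320,300),pk3=d(195,300),pk4=d(60,370),pk2b=d(355,190),pk3b=d(240,200),pk4b=d(95,220),deck=(235,200),lift=d(470,200),bridge=d(600,120),fin=d(690,300)).items():
    X=at(*uv); L=rz(-p[2])@(X-[p[0],p[1],0]); print(n,X.round(1),'local',L.round(1))
E
python3 fitcase.py
```

```text
case w [ 5.44527660e+02 -1.91375665e+02  2.81683150e-01] [[0.3, 0.8], [-0.2, -0.5], [0.1, 0.2], [0.3, -0.3], [-0.2, -0.5], [0.2, -0.5], [-0.6, 0.6], [0.2, 0.2]]
wall1 [ 556.3 -228.    82.6] local [  1.1 -38.4  82.6]
pk2 [ 543.4 -200.3   91.6] local [-3.5 -8.2 91.6]
pk3 [ 535.8 -164.7   88.1] local [-1.  28.  88.1]
pk4 [ 511.8 -129.4   89.8] local [-14.2  68.7  89.8]
pk2b [ 571.8 -204.1   91.9] local [ 22.6 -19.8  91.9]
pk3b [ 563.3 -173.6   88.1] local [23.  11.8 88.1]
pk4b [ 551.4 -133.3   90.1] local [22.7 53.8 90.1]
deck [522.2 -81.3  83.3] local [  9.2 112.   83.3]
lift [ 563.8 -253.    29.4] local [  1.4 -64.5  29.4]
bridge [ 600.9 -267.3   91.5] local [ 33.1 -88.6  91.5]
fin [ 571.8 -286.3  131.6] local [ -0.2 -98.7 131.6]
```

```bash
python3 - <<'E'
from h import *
T=cal('top');D=np.load('pics/top0.npy')
p=np.array([559.5,260.4]);yaw=-1.383
def at(u,v):
    z=D[int(round(v)),int(round(u))]; o,dr=ray(T,(u,v)); return o+dr*z
for u,v in [(150,310),(210,315),(270,310),(210,290),(210,335),(150,220),(240,210),(210,190),(320,200)]:
    X=at(185+u/8,165+v/8); print((u,v),X.round(1),(rz(-yaw)@(X-[*p,0])).round(1))
E
```

```text
(150, 310) [517.9 273.6 103.1] [-20.7 -38.4 103.1]
(210, 315) [516.3 252.8  99.4] [ -0.6 -43.8  99.4]
(270, 310) [518.3 231.7  97. ] [ 20.5 -45.9  97. ]
(210, 290) [525.  252.1 103.2] [  1.7 -35.5 103.2]
(210, 335) [510.1 255.1  89.4] [ -4.  -49.5  89.4]
(150, 220) [555.7 283.6  67.6] [-23.5   0.6  67.6]
(240, 210) [559.6 250.8  64.9] [ 9.4 -1.7 64.9]
(210, 190) [568.  263.4  59.8] [-1.4  8.9 59.8]
(320, 200) [570.1 231.2  17.3] [30.7  4.9 17.3]
```

```bash
cat > tgt.py <<'E'
from h import *
import sys
from cell import sensors
yawD=-1.383; 
def Rdock(tilt=.6,yaw=yawD):
    c,s=np.cos(tilt),np.sin(tilt)
    return rz(yaw)@np.array([[0,s,-c],[1,0,0],[0,-c,-s]]).T
def Rcase(yaw=.2817): # jaw along case +x, tool down
    return rz(yaw)@np.array([[0,0,-1],[1,0,0],[0,-1,0]]).T
def show(pos,R):
    s=sensors.state(); t,r=delta(s,pos,R); print('t',round(s['t'],2),'shift',t.round(1),'turn',r.round(3),'F',np.round(s['ft_force'],1),'op',round(s['opening']*95.1,1)); return t,r
E
python3 -c "
from tgt import *
show([484,248,148],Rdock()); s=sensors.state();p,R=tool(s); print(R.T@[-80,410,0])"
```

```text
t 1.75 shift [ 106.2 -417.     5.8] turn [-0.012  0.605  0.005] F [-0.3 -0.9  0.4] op 95.2
[   3.3276412  -417.67216765    6.23595811]
```

Emit:
servo_tool(
  steps="1 -49 1 0 0 0 95;1 -49 1 0 0 0 95;1 -49 1 0 0 0 95;1 -49 1 0 0 0 95;1 -49 1 0 0 0 95;1 -49 1 0 0 0 95;1 -49 1 0 0.05 0 95;1 -49 1 0 0.05 0 95",
)

```text
t: 2.55
eef_pos: [485.6, 226.2, 244.9]
tcp_rot: [-3.061, 1.472, 0.258]
ft_force: [1.3, -0.4, -0.1]
opening: 1.001
```

Emit:
servo_tool(
  steps="10 -10 0 0 0.13 0 95;10 -10 0 0 0.13 0 95;10 0 0 0 0.13 0 95;10 0 0 0 0.10 0 95;10 0 0 0 0 0 95;10 0 0 0 0 0 95;0 0 0 0 0 0 95;0 0 0 0 0 0 95",
)

```text
t: 3.35
eef_pos: [500.5, 253.8, 194.2]
tcp_rot: [3.138, 1.003, 0.187]
ft_force: [-0.1, -0.0, 0.2]
opening: 1.003
```

```bash
python3 -c "
from tgt import *
show([484,248,148],Rdock()); print(sensors.state()['joints'])"
```

```text
t 3.35 shift [29.6  2.5 39.4] turn [ 0.003  0.032 -0.   ] F [-0.1 -0.   0.2] op 95.4
[ 0.40910884  0.30086562  2.10558643 -0.59025854  0.2140289   2.3347183 ]
```

Emit:
servo_tool(
  steps="7 1 13 0 0.015 0 95;7 1 13 0 0.015 0 95;7 0 13 0 0 0 95;4 0 0 0 0 0 95;2 0 0 0 0 0 95;0 0 0 0 0 0 95;0 0 0 0 0 0 95;0 0 0 0 0 0 95",
)

```text
t: 4.15
eef_pos: [492.3, 246.1, 169.1]
tcp_rot: [-3.13, 0.994, 0.203]
ft_force: [1.2, 0.3, -1.1]
opening: 1.0
```

```bash
python3 -c "
from tgt import *
from cell import *
show([484,248,148],Rdock()); s=sensors.state();print(s['joints'])
c=get_calibration('wrist')
p,d=read_camera('wrist'); np.savez('pics/w2_cal.npz',**c); np.save('pics/w2.npy',d); cv2.imwrite('pics/w2.png',p)
cv2.imwrite('pics/w2c.png',cv2.resize(p[60:260,210:430],None,fx=3,fy=3,interpolation=cv2.INTER_CUBIC))
"
```

```text
t 4.15 shift [13.5 -3.3 18. ] turn [0.001 0.023 0.008] F [ 1.2  0.3 -1.1] op 95.1
[ 0.39528203  0.33185227  2.16551631 -0.94501528  0.12896545  2.68498746]
```

View pics/w2c.png

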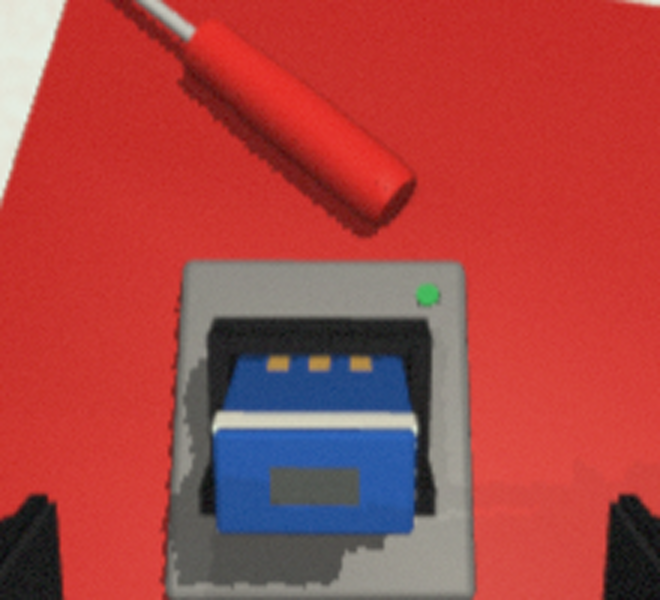

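View pics/w2.png

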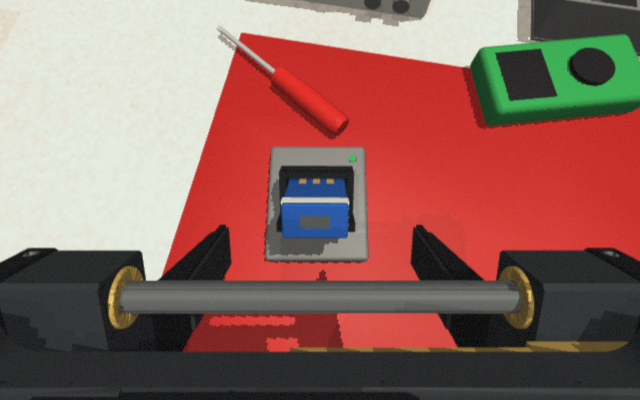

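```bash
cat > fk.py <<'E'
from h import *
def rx(a): return Ro.from_euler('y',a).as_matrix()
def fk(q,P):
    a,L1,L2,e,d,Lt=P
    # link dir: in arm plane, rotate about y
    j1,j2,j3,j4,j5,j6=q
    R1=rz(j1); A=rx(j2); B=rx(j2+j3)
    w=R1@(np.array([a,0,d])+A@[0,0,L1]+B@[e,0,L2])
    Rw=R1@B@rz(j4)@rx(j5)@rz(j6)
    tcp=w+Rw@[0,0,Lt]
    # tool x = Rw z
    return tcp,Rw
D=[([-1.2096,.49152,1.55944,0,1.0917,-.1056],[281.2,-557.9,214.1],[-1.67848699,1.56973134,1.92991348]),
([-0.39397905,0.405599,1.60262976,0.00413514,1.14214439,0.99709365],[564.2,-162.07,250.89],[-0.977,1.561,2.343]),
([0.40910884,0.30086562,2.10558643,-0.59025854,0.2140289,2.3347183],[500.5,253.8,194.2],[3.138,1.003,.187]),
([0.39528203,0.33185227,2.16551631,-0.94501528,0.12896545,2.68498746],[492.3,246.1,169.1],[-3.13,.994,.203])]
def solve():
    f=lambda P:np.concatenate([fk(q,P)[0]-p for q,p,_ in D])
    s=least_squares(f,[0,600,500,0,150,250],x_scale=100); return s.x,f(s.x)
P=[80,400,400,0,250,250]
if __name__=="__main__":
    P,r=solve(); print(P.round(1),r.round(1))
    for q,p,e in D:
        Rw=fk(q,P)[1]; R=Ro.from_euler('xyz',e).as_matrix(); print(Rw.round(2).tolist(),R.round(2).tolist())
E
python3 fk.py
```

```text
[ 455.6  278.1  -86.4 -235.7 -484.5 -218.7] [-62.4 -21.4  14.2 -20.9 -64.7 -11.  -15.3 -15.2  -6.5  20.9  -7.3   3.3]
[[-0.45, 0.89, -0.0], [0.89, 0.45, 0.0], [0.0, 0.0, -1.0]] [[-0.0, 0.45, -0.89], [0.0, -0.89, -0.45], [-1.0, -0.0, -0.0]]
[[-0.18, 0.98, -0.01], [0.98, 0.18, 0.01], [0.01, -0.01, -1.0]] [[-0.01, 0.18, -0.98], [0.01, -0.98, -0.18], [-1.0, -0.01, 0.01]]
[[-0.19, 0.83, 0.53], [0.98, 0.16, 0.1], [-0.0, 0.54, -0.84]] [[0.53, 0.19, -0.83], [0.1, -0.98, -0.16], [-0.84, 0.0, -0.54]]
[[-0.19, 0.82, 0.53], [0.98, 0.16, 0.11], [0.01, 0.55, -0.84]] [[0.53, 0.19, -0.82], [0.11, -0.98, -0.16], [-0.84, -0.01, -0.55]]
```

```bash
python3 - <<'E'
s=open('fk.py').read()
s=s.replace("a,L1,L2,e,d,Lt=P","L1,L2,e,d,Lt,b=P").replace("[a,0,d]","[0,b,d]").replace("[0,600,500,0,150,250]","[450,400,0,250,250,66]")
open('fk.py','w').write(s)
E
python3 fk.py
```

```text
[586.9 410.9  43.  196.5 271.8  65.9] [-0. -0. -0. -0. -0.  0.  0.  0. -0. -0.  0.  0.]
[[-0.45, 0.89, -0.0], [0.89, 0.45, 0.0], [0.0, 0.0, -1.0]] [[-0.0, 0.45, -0.89], [0.0, -0.89, -0.45], [-1.0, -0.0, -0.0]]
[[-0.18, 0.98, -0.01], [0.98, 0.18, 0.01], [0.01, -0.01, -1.0]] [[-0.01, 0.18, -0.98], [0.01, -0.98, -0.18], [-1.0, -0.01, 0.01]]
[[-0.19, 0.83, 0.53], [0.98, 0.16, 0.1], [-0.0, 0.54, -0.84]] [[0.53, 0.19, -0.83], [0.1, -0.98, -0.16], [-0.84, 0.0, -0.54]]
[[-0.19, 0.82, 0.53], [0.98, 0.16, 0.11], [0.01, 0.55, -0.84]] [[0.53, 0.19, -0.82], [0.11, -0.98, -0.16], [-0.84, -0.01, -0.55]]
```

```bash
cat > pk.py <<'E'
from h import *
W=cal('w2'); D=np.load('pics/w2.npy')
cc=lambda u,v:(210+u/3,60+v/3)
yaw=-1.383
zl=np.array([0,-np.sin(.6),np.cos(.6)])
def at(u,v):
    z=np.median(D[int(round(v))-1:int(round(v))+2,int(round(u))-1:int(round(u))+2]); o,dr=ray(W,(u,v)); return o+dr*z
for n,(u,v) in dict(TL=(225,440),TR=(405,440),BL=(225,522),BR=(405,522),C=(315,480),front1=(270,390),front2=(370,390),plateR=(455,330),plateT=(300,290),plateL=(190,350)).items():
    X=at(*cc(u,v)); print(n,X.round(1),(rz(-yaw)@(X-[559.5,260.4,0])).round(1))
# fit dock plate corners
ob=[(W,cc(185,264),(-50,60,16)),(W,cc(463,264),(50,60,16)),(W,cc(473,598),(50,-60,16)),(W,cc(167,598),(-50,-60,16))]
p,r=fit(ob,[560,260,-1.38]); print('dock',p,r.round(1).tolist())
# fit pack: underside centre + yaw, tilt .6
def Rp(y,t=.6): return rz(y)@Ro.from_euler('x',t).as_matrix()
pts=[((215,430),(-25,14,70)),((415,430),(25,14,70)),((219,533),(-25,-14,70)),((412,533),(25,-14,70))]
def f(q): 
    return np.concatenate([ (proj(W,Rp(q[3])@np.array(m,float)+q[:3])[0]-cc(*uv)) for uv,m in pts])
s=least_squares(f,[560,260,40,-1.38],x_scale=[100,100,100,1]); print('pack',s.x, f(s.x).round(1)); o=s.x
print('top',o[:3]+Rp(o[3])@[0,0,70],'z',Rp(o[3])[:,2],'local',rz(-p[2])@(o[:3]-[p[0],p[1],0]))
E
python3 pk.py
```

```text
TL [524.2 278.9 105.9] [-24.8 -31.2 105.9]
TR [532.7 236.  105.5] [ 19.  -30.9 105.5]
BL [506.9 276.4  92.4] [-25.5 -48.7  92.4]
BR [515.3 232.2  93.3] [ 19.4 -48.7  93.3]
C [520.1 255.9  99.4] [ -3.  -39.5  99.4]
front1 [545.9 273.8  83.3] [-15.7 -10.9  83.3]
front2 [551.3 247.4  82.3] [ 11.2 -10.4  82.3]
plateR [600.  224.9  16. ] [42.4 33.2 16. ]
plateT [604.6 280.1  15.6] [-10.9  48.   15.6]
plateL [575.4 312.2  16.6] [-47.9  25.3  16.6]
dock [559.31700904 263.26664063  -1.38258019] [[-1.4, -2.4], [1.0, -2.2], [1.9, 2.0], [-1.6, 1.5]]
pack [560.29314985 263.88203821  33.21752913  -1.37858562] [ 0.1  0.  -0.1  0.  -0.1 -0.   0.1  0. ]
top [521.49605577 256.33160824  90.99102218] z [-0.5542442  -0.10786329  0.82533561] local [-0.42188677  1.07404684 33.21752913]
```

```bash
cat > ik.py <<'E'
from fk import *
from tgt import Rdock,Rcase
P,_=solve()
lo=np.array([-3.1,-.84,.05,-1.13,.06,-2.69]);hi=np.array([3.1,2.19,2.79,4.28,2.93,2.69])
def ik(pos,Rt,q0):
    # tool: x=col2, y=-col0, z=-col1
    Rw=np.c_[-Rt[:,1],-Rt[:,2],Rt[:,0]]
    f=lambda q:np.r_[(fk(q,P)[0]-pos)/100,(fk(q,P)[1]-Rw).ravel()]
    best=None
    for dq in [0,.3,-.3,.6,-.6,1.,-1.]:
        x=np.clip(np.array(q0)+[0,0,0,dq,0.05,-dq],lo+1e-3,hi-1e-3)
        s=least_squares(f,x,bounds=(lo,hi))
        if best is None or s.cost<best.cost: best=s
    return best.x,best.cost
if __name__=="__main__":
    top=np.array([520,256,99.3]); z=np.array([-.554,-.108,.825])
    flip=np.diag([1,-1,-1])
    for tilt in (.6,.5,.4,.3):
      for off in (-20,30,60,100):
        pos=top+z*off
        q,c=ik(pos,Rdock(tilt)@flip,[.4,.33,2.1,-.9,.15,-.45]); print(tilt,off,q.round(2),'%.1e'%c)
    for h in (86,150,250):
        pos=np.array([544.5,-191.4,0])+rz(.2817)@[0,-57,h]
        print(h,ik(pos,Rcase(),[-.3,.5,1.6,0,1.1,-.6]))
E
python3 ik.py
```

```text
0.6 -20 [ 0.37  0.53  2.09 -1.13  0.08 -0.28] 1.3e-02
0.6 30 [ 0.39  0.43  2.15 -1.13  0.1  -0.27] 5.3e-03
0.6 60 [ 0.41  0.37  2.18 -1.13  0.12 -0.26] 2.0e-03
0.6 100 [ 0.43  0.28  2.21 -1.13  0.15 -0.24] 9.2e-06
0.5 -20 [ 0.38  0.53  2.09 -1.13  0.1  -0.27] 2.5e-04
0.5 30 [ 0.4   0.43  2.13 -0.84  0.13 -0.55] 1.2e-29
0.5 60 [ 0.4   0.37  2.14 -0.63  0.18 -0.75] 7.0e-30
0.5 100 [ 0.42  0.28  2.15 -0.47  0.24 -0.92] 3.3e-30
0.4 -20 [ 0.37  0.53  2.04 -0.39  0.19 -1.02] 1.8e-30
0.4 30 [ 0.39  0.43  2.07 -0.3   0.26 -1.1 ] 2.2e-30
0.4 60 [ 0.39  0.37  2.08 -0.26  0.31 -1.13] 3.3e-31
0.4 100 [ 0.4   0.29  2.09 -0.23  0.38 -1.16] 8.4e-31
0.3 -20 [ 0.36  0.54  1.97 -0.16  0.34 -1.25] 2.7e-31
0.3 30 [ 0.37  0.44  2.   -0.14  0.4  -1.26] 1.2e-30
0.3 60 [ 0.38  0.38  2.02 -0.13  0.45 -1.27] 2.0e-30
0.3 100 [ 0.39  0.31  2.03 -0.12  0.52 -1.27] 2.4e-30
86 (array([-5.21785462e-01,  6.21892542e-01,  1.71411386e+00, -2.84125125e-17,
        8.05586256e-01, -8.03485462e-01]), np.float64(1.7987774751743916e-30))
150 (array([-5.21785462e-01,  5.41437344e-01,  1.66180183e+00,  3.55769178e-17,
        9.38353479e-01, -8.03485462e-01]), np.float64(6.803587001607281e-31))
250 (array([-5.21785462e-01,  4.40208108e-01,  1.54710248e+00,  1.12400616e-17,
        1.15428207e+00, -8.03485462e-01]), np.float64(8.608683489308988e-31))
```

Emit:
servo_tool(
  steps="-3 0 0 0 -0.08 0 95;-3 0 0 0 -0.08 0 95;0 0 0 -0.148 0 0 95;0 0 0 -0.148 0 0 95;0 0 0 -0.148 0 0 95;0 0 0 -0.148 0 0 95;0 0 0 -0.148 0 0 95;0 0 0 -0.148 0 0 95",
)

```text
t: 5.0
eef_pos: [494.2, 240.9, 173.1]
tcp_rot: [2.218, 1.066, 0.161]
ft_force: [0.6, 0.7, -0.4]
opening: 1.0
```

Emit:
servo_tool(
  steps="0 0 0 -0.148 0 0 95;0 0 0 -0.148 0 0 95;0 0 0 -0.148 0 0 95;0 0 0 -0.148 0 0 95;0 0 0 -0.148 0 0 95;0 0 0 -0.148 0 0 95;0 0 0 -0.148 0 0 95;0 0 0 -0.148 0 0 95",
)

```text
t: 5.8
eef_pos: [494.0, 241.5, 174.0]
tcp_rot: [1.02, 1.065, 0.162]
ft_force: [-0.5, -0.5, -0.3]
opening: 1.004
```

```bash
cat > g.py <<'E'
from tgt import *
top=np.array([520,256,99.3]); ps=.6; yp=-1.381
Rp=rz(yp)@Ro.from_euler('x',.6).as_matrix()
flip=np.diag([1,-1,-1])
def pk(off,y=-2): return top+Rp@[0,y,off]
RB=Rdock(.4,yp)@flip
E
python3 -c "
from g import *
show(pk(50),RB); s=sensors.state(); print(s['joints'].round(2))"
```

```text
t 5.8 shift [ 29.3 -10.8 -17.6] turn [-1.043  0.103 -0.043] F [-0.5 -0.5 -0.3] op 95.5
[ 0.39  0.32  2.11 -0.48  0.24  0.12]
```

Emit:
servo_tool(
  steps="0 0 0 -0.148 0 0 95;0 0 0 -0.148 0 0 95;0 0 0 -0.148 0 0 95;0 0 0 -0.148 0 0 95;0 0 0 -0.148 0 0 95;0 0 0 -0.148 0 0 95;0 0 0 -0.148 0 0 95;0 0 0 0 0 0 95",
)

```text
t: 6.6
eef_pos: [493.9, 242.0, 174.8]
tcp_rot: [-0.031, 1.064, 0.164]
ft_force: [0.3, -0.6, -0.1]
opening: 0.998
```

```bash
python3 -c "
from g import *
show(pk(50),RB); s=sensors.state(); print(s['joints'].round(2))"
```

```text
t 6.6 shift [ 30.    9.3 -18.4] turn [0.008 0.106 0.013] F [ 0.3 -0.6 -0.1] op 95.0
[ 0.39  0.32  2.11 -0.48  0.24 -0.93]
```

Emit:
servo_tool(
  steps="0 0 0 0.004 0.053 0.006 95;0 0 0 0.004 0.053 0.006 95;0 0 0 0 0 0 95;7 3 -5 0 0 0 95;7 3 -5 0 0 0 95;7 3 -5 0 0 0 95;3 0 0 0 0 0 95;0 0 0 0 0 0 95",
)

```text
t: 7.4
eef_pos: [485.2, 251.1, 143.8]
tcp_rot: [0.024, 1.171, 0.191]
ft_force: [0.8, 0.0, -0.0]
opening: 1.001
```

```bash
python3 -c "
from g import *
show(pk(50),RB); t,r=show(pk(-18),RB);print(RB.T@Rp[:,2])
from cell import *
c=get_calibration('wrist')
p,d=read_camera('wrist'); np.savez('pics/w3_cal.npz',**c); np.save('pics/w3.npy',d); cv2.imwrite('pics/w3.png',p)
cv2.imwrite('pics/w3c.png',cv2.resize(p[60:260,210:430],None,fx=3,fy=3,interpolation=cv2.INTER_CUBIC))"
```

```text
t 7.4 shift [ 6.1 -1.7  3.1] turn [-0.023  0.    -0.   ] F [ 0.8  0.  -0. ] op 95.2
t 7.4 shift [72.7 -1.4 16.6] turn [-0.023  0.    -0.   ] F [ 0.8  0.  -0. ] op 95.2
[-9.80066578e-01 -1.44452734e-17 -1.98669331e-01]
```

View pics/w3.png

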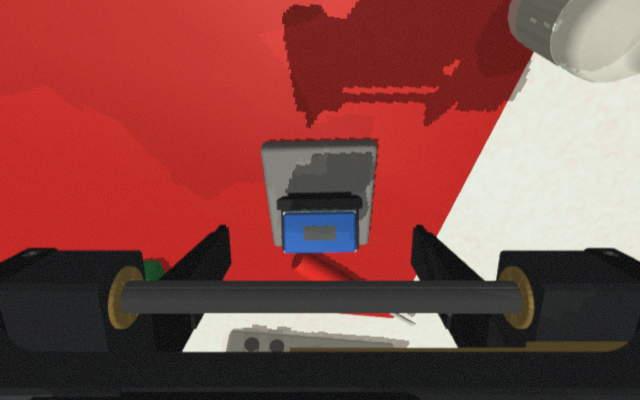

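```bash
python3 -c "
from g import *
W=cal('w3');D=np.load('pics/w3.npy')
for u,v in [(319,232),(295,220),(343,220),(295,244),(343,244),(319,215),(319,248),(287,232),(350,232)]:
    z=np.median(D[v-1:v+2,u-1:u+2]);o,dr=ray(W,(u,v));X=o+dr*z;print((u,v),X.round(1),(Rp.T@(X-top)).round(1))
"
```

```text
(319, 232) [518.4 256.   99. ] [-0.3 -1.5  0.6]
(295, 220) [515.6 238.8  92.9] [16.1 -9.9 -1. ]
(343, 220) [509.3 271.1  93.9] [-16.9  -9.3  -0.1]
(295, 244) [528.3 240.9 103.2] [16.4  6.6  0.2]
(343, 244) [522.8 273.4 103.3] [-16.6   7.3  -0.1]
(319, 215) [509.7 254.6  91.4] [ -0.5 -13.   -0.7]
(319, 248) [527.7 257.5 104.9] [-0.   9.7  0.2]
(287, 232) [522.5 234.4  98.4] [21.7 -1.9  0.1]
(350, 232) [515.5 277.1  98.4] [-21.6  -0.8  -0.5]
```

View pics/w3c.png

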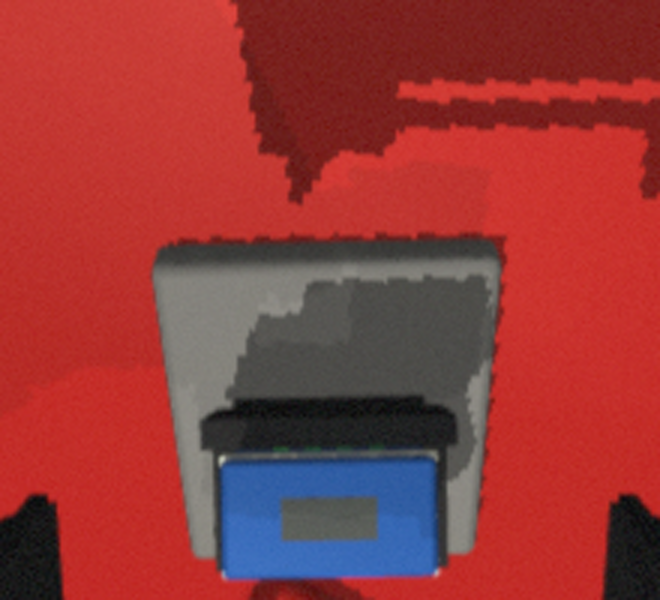

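Emit:
servo_tool(
  steps="15 -1 3 -0.023 0 0 95;15 0 3 0 0 0 95;15 0 3 0 0 0 95;15 0 3 0 0 0 95;8 0 3 0 0 0 95;3 0 1 0 0 0 95;0 0 0 0 0 0 95;0 0 0 0 0 0 95",
)

```text
t: 8.25
eef_pos: [530.1, 258.6, 83.0]
tcp_rot: [0.007, 1.167, 0.193]
ft_force: [-0.5, -0.7, 0.4]
opening: 1.001
```

```bash
python3 -c "
from g import *
t,r=show(pk(-18),RB)"
```

```text
t 8.25 shift [-1.1 -0.7 -1.6] turn [-0.005  0.004 -0.001] F [-0.5 -0.7  0.4] op 95.2
```

Emit:
servo_tool(
  steps="-1 -1 -1 0 0 0 95;0 0 0 0 0 0 70;0 0 0 0 0 0 48;0 0 0 0 0 0 40;0 0 0 0 0 0 40;0 0 0 0 0 0 40;0 0 0 0 0 0 40;0 0 0 0 0 0 40",
)

```text
t: 9.05
eef_pos: [528.6, 257.5, 85.4]
tcp_rot: [0.009, 1.165, 0.194]
ft_force: [-0.2, 0.3, 0.4]
opening: 0.526
```

Emit:
servo_tool(
  steps="-4 0 -0.8 0 0 0 40;-6 0 -1.2 0 0 0 40;-8 0 -1.6 0 0 0 40;-8 0 -1.6 0 0 0 40;-8 0 -1.6 0 0 0 40;-8 0 -1.6 0 0 0 40;-10 0 -2 0 0 0 40;-10 0 -2 0 0 0 40",
)

```text
t: 9.85
eef_pos: [489.6, 249.8, 140.9]
tcp_rot: [0.008, 1.167, 0.193]
ft_force: [0.1, 0.5, -1.5]
opening: 0.524
```

```bash
python3 -c "
from g import *
t,r=show(pk(-18),RB); p,R=tool(sensors.state()); print(Rp.T@(p-top))
from cell import *
c=get_calibration('wrist')
p,d=read_camera('wrist'); np.savez('pics/w4_cal.npz',**c); np.save('pics/w4.npy',d); cv2.imwrite('pics/w4.png',p)
"
```

```text
t 9.85 shift [68.5  0.4 13.7] turn [-0.005  0.003 -0.001] F [ 0.1  0.5 -1.5] op 49.8
[ 0.3981816  -2.09467713 51.87497202]
```

View pics/w4.png

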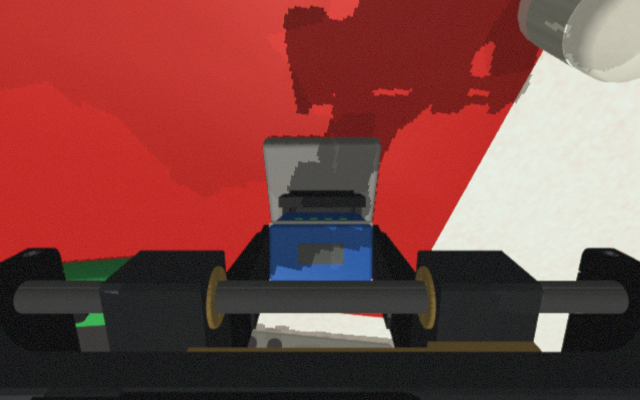

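```bash
cat >> g.py <<'E'
gp=np.array([528.6,257.5,85.4]); gR=Ro.from_euler('xyz',[.009,1.165,.194]).as_matrix()
loc=Rp.T@(gp-top); Rel=Rp.T@gR
CP=np.array([544.5,-191.4,0]); CY=.2817
Rpl=rz(CY+np.pi)@Rel
def place(h,y=-57,x=0): # h: pack underside height above bench
    c=CP+rz(CY)@[x,y,0]; return c+[0,0,h+70]+rz(CY+np.pi)@loc
E
python3 -c "
from g import *
from ik import ik
print(loc)
for h in (36,100,170):
  print(h,place(h),ik(place(h),Rpl,[-.5,.5,1.7,0,.9,-.8]))
show(place(170),Rpl); p,R=tool(sensors.state()); print(R.T@[0,0,1], R.T@(place(170)-p-[0,0,90]))
"
```

```text
[  0.14940237  -0.64454276 -16.40067814]
36 [ 560.02268604 -245.57569658   89.59932186] (array([-0.57829239,  0.66329423,  1.62507855,  0.15119375,  1.00531023,
       -0.94554381]), np.float64(8.621710969330496e-31))
100 [ 560.02268604 -245.57569658  153.59932186] (array([-0.57829239,  0.58759634,  1.57399213,  0.14102957,  1.13074879,
       -0.92449188]), np.float64(3.7447704534395324e-31))
170 [ 560.02268604 -245.57569658  223.59932186] (array([-0.57829239,  0.51783674,  1.49907446,  0.13337787,  1.27407214,
       -0.90329889]), np.float64(8.433495320346015e-31))
t 9.9 shift [ -85.1 -499.6   12.4] turn [ 1.491  0.481 -0.159] F [-0.5  0.4 -0.7] op 49.7
[-0.91934253  0.00327618  0.3934445 ] [  -2.36579256 -499.92715792  -22.98259417]
```

Emit:
servo_tool(
  steps="-40 0 16 0 0 0 40;-40 -15 16 0 0 0 40;0 -45 0 0 0 0 40;0 -49 0 0 0 0 40;0 -49 0 0 0 0 40;0 -49 0 0 0 0 40;0 -49 0 0 0 0 40;0 -49 0 0 0 0 40",
)

```text
t: 10.7
eef_pos: [544.4, -53.4, 234.9]
tcp_rot: [0.006, 1.158, 0.204]
ft_force: [0.7, 0.7, -1.6]
opening: 0.524
```

Emit:
servo_tool(
  steps="0 -49 0 0 0 0 40;0 -49 0 0 0 0 40;0 -40 0 0 0 0 40;0 -20 0 0.13 0.042 -0.014 40;0 0 0 0.135 0.044 -0.0145 40;0 0 0 0.135 0.044 -0.0145 40;0 0 0 0.135 0.044 -0.0145 40;0 0 0 0.135 0.044 -0.0145 40",
)

```text
t: 11.5
eef_pos: [573.5, -221.4, 235.4]
tcp_rot: [0.717, 1.39, 0.216]
ft_force: [0.3, 0.3, -2.2]
opening: 0.523
```

```bash
python3 -c "
from g import *
show(place(170),Rpl); print(sensors.state()['joints'].round(2))"
```

```text
t 11.5 shift [  8.3 -28.9  -1.6] turn [ 0.806  0.265 -0.089] F [ 0.3  0.3 -2.2] op 49.7
[-0.53  0.4   1.66  0.15  0.95 -1.68]
```

Emit:
servo_tool(
  steps="0 -10 0 0.135 0.044 -0.0145 40;0 -10 0 0.135 0.044 -0.0145 40;0 0 0 0.135 0.044 -0.0145 40;0 0 0 0.135 0.044 -0.0145 40;0 0 0 0.135 0.044 -0.0145 40;0 0 0 0.131 0.045 -0.0165 40;0 0 0 0 0 0 40;0 0 0 0 0 0 40",
)

```text
t: 12.3
eef_pos: [562.4, -237.8, 233.9]
tcp_rot: [-3.096, 1.367, 1.863]
ft_force: [-0.3, 0.5, -1.9]
opening: 0.52
```

```bash
python3 -c "
from g import *
show(place(170),Rpl); t,r=show(place(95),Rpl); print(sensors.state()['joints'].round(2))
from cell import *
c=get_calibration('wrist')
p,d=read_camera('wrist'); np.savez('pics/w5_cal.npz',**c); np.save('pics/w5.npy',d); cv2.imwrite('pics/w5.png',p)
"
```

```text
t 12.3 shift [ 8.7 -4.1  8.9] turn [-0.031 -0.009  0.004] F [-0.3  0.5 -1.9] op 49.5
t 12.3 shift [82.1 -3.4 24.1] turn [-0.031 -0.009  0.004] F [-0.3  0.5 -1.9] op 49.5
[-0.57  0.51  1.48  0.14  1.3  -0.86]
```

View pics/w5.png

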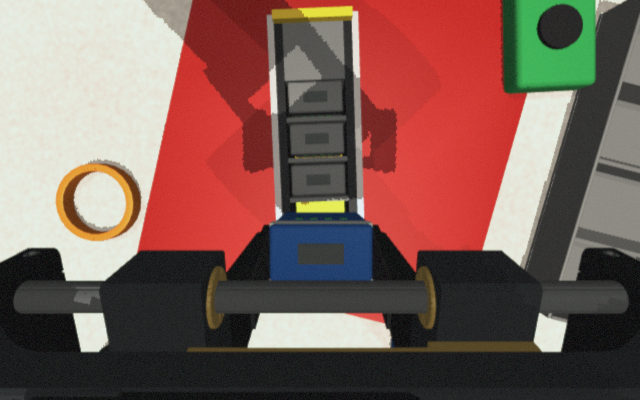

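```bash
python3 -c "
from g import *
a=cv2.imread('pics/w5.png'); cv2.imwrite('pics/w5c.png',cv2.resize(a[0:225,255:385],None,fx=4.5,fy=2.6,interpolation=cv2.INTER_CUBIC))
W=cal('w5');D=np.load('pics/w5.npy'); R5=tool(sensors.state())
p,R=R5
for u,v in [(285,235),(355,235),(285,270),(355,270),(320,240),(320,270),(320,228)]:
    z=np.median(D[v-1:v+2,u-1:u+2]);o,dr=ray(W,(u,v));X=o+dr*z
    # in held pack frame: nominal
    Rpk=R@Rel.T; tp=p-Rpk@loc
    print((u,v),X.round(1),(Rpk.T@(X-tp)).round(1))
"
```

```text
(285, 235) [ 543.3 -234.3  249.9] [17.9 -8.8 -0.6]
(355, 235) [ 575.7 -226.1  249.6] [-15.5  -8.7  -0.6]
(285, 270) [ 547.4 -250.7  250.3] [18.1  8.  -0.1]
(355, 270) [ 579.9 -242.3  250.3] [-15.5   8.1   0.2]
(320, 240) [ 560.1 -232.5  249.7] [ 1.2 -6.3 -0.7]
(320, 270) [ 563.7 -246.6  250. ] [ 1.3  8.2 -0.3]
(320, 228) [ 558.7 -226.9  249.6] [  1.2 -12.1  -0.8]
```

View pics/w5c.png

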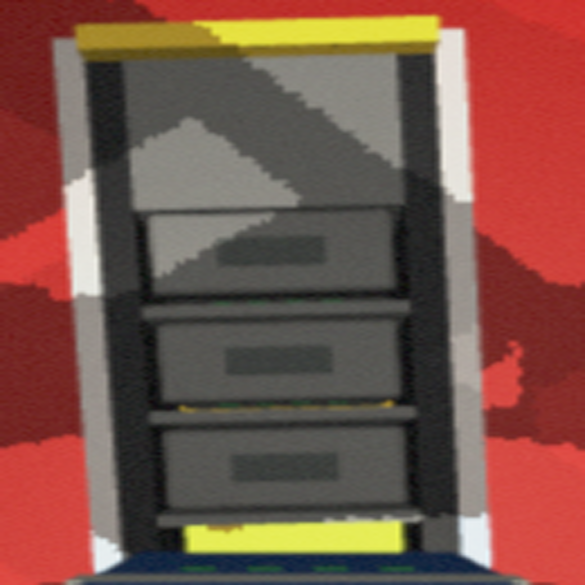

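```bash
python3 - <<'E'
from h import *
W=cal('w5');W1=cal('w1')
c=lambda u,v:(255+u/4.5,v/2.6)
ob=[(W,c(55,38),(-42,134,83)),(W,c(465,30),(42,134,83)),(W,c(143,312),(-28,38,83)),(W,c(411,305),(28,38,83)),(W,c(149,417),(-28,0,83)),(W,c(417,411),(28,0,83)),(W,c(157,520),(-28,-38,83))]
p,r=fit(ob,[545,-191,.28]);print(p,r.round(1).tolist())
D=np.load('pics/w5.npy')
for n,(u,v) in dict(wl=(200,312),wr=(350,307),w0=(280,414)).items():
    x,y=c(u,v);z=D[int(round(y)),int(round(x))];o,dr=ray(W,(x,y));print(n,(o+dr*z).round(1),(rz(-p[2])@(o+dr*z-[p[0],p[1],0])).round(1))
E
```

```text
[ 5.45352416e+02 -1.90901247e+02  2.82259635e-01] [[-0.0, 0.2], [0.2, -0.4], [-0.2, -0.3], [0.0, 0.2], [0.1, -0.1], [-0.1, 0.2], [-0.0, 0.4]]
wl [ 519.5 -159.4   81.9] [-16.1  37.4  81.9]
wr [ 549.5 -150.1   82. ] [15.3 38.1 82. ]
w0 [ 544.7 -191.    82.6] [-0.6  0.1 82.6]
```

```bash
sed -i 's/^CP=.*/CP=np.array([545.1,-191.1,0]); CY=.282/' g.py; python3 -c "
from g import *
show(place(95),Rpl)"
```

```text
t 12.35 shift [82.2 -2.7 24.1] turn [-0.031 -0.009  0.004] F [ 0.2 -1.1 -1.8] op 50.1
```

Emit:
servo_tool(
  steps="0 -3 8 -0.031 -0.009 0.004 40;20 0 4 0 0 0 40;20 0 4 0 0 0 40;20 0 4 0 0 0 40;15 0 3 0 0 0 40;7 0 1 0 0 0 40;0 0 0 0 0 0 40;0 0 0 0 0 0 40",
)

```text
t: 13.15
eef_pos: [561.5, -245.1, 149.5]
tcp_rot: [3.082, 1.387, 1.812]
ft_force: [-0.8, 0.2, -1.3]
opening: 0.522
```

```bash
python3 -c "
from g import *
show(place(95),Rpl);show(place(36),Rpl)
from cell import *
c=get_calibration('wrist')
p,d=read_camera('wrist'); cv2.imwrite('pics/w6.png',p)
p,d=read_camera('scene'); cv2.imwrite('pics/s6.png',cv2.resize(p[150:310,200:360],None,fx=4,fy=4,interpolation=cv2.INTER_CUBIC))
"
```

```text
t 13.15 shift [ 0.8 -0.9  0.1] turn [ 0.025  0.01  -0.006] F [-0.8  0.2 -1.3] op 49.6
t 13.15 shift [58.9 -1.6 10.9] turn [ 0.025  0.01  -0.006] F [-0.8  0.2 -1.3] op 49.6
```

View pics/w6.png

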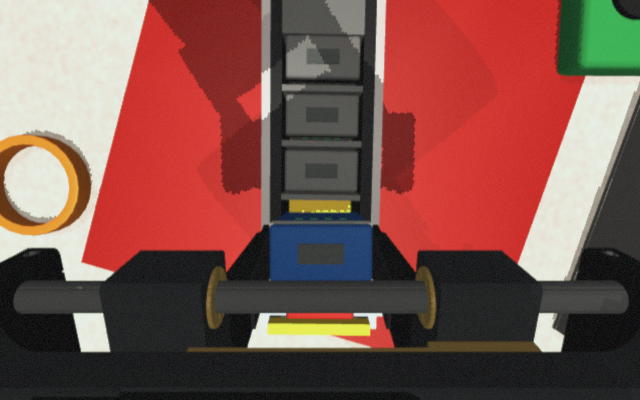

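View pics/s6.png

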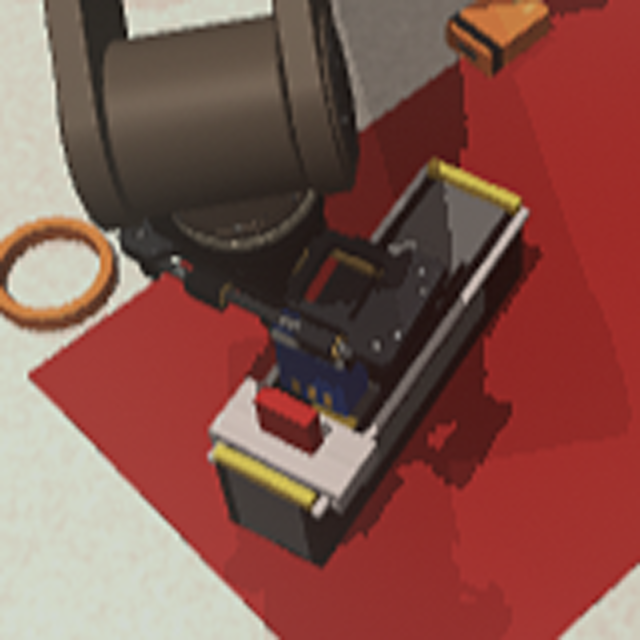

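Emit:
servo_tool(
  steps="1 -1 0 0.022 0.009 -0.005 40;6 0 1 0 0 0 40;8 0 1.5 0 0 0 40;8 0 1.5 0 0 0 40;8 0 1.5 0 0 0 40;8 0 1.5 0 0 0 40;0 0 0 0 0 0 40;0 0 0 0 0 0 40",
)

```text
t: 14.05
eef_pos: [561.8, -245.0, 118.5]
tcp_rot: [3.095, 1.382, 1.803]
ft_force: [-0.0, 0.4, -1.5]
opening: 0.526
```

```bash
python3 -c "
from g import *
show(place(36),Rpl)"
```

```text
t 14.05 shift [28.4 -1.4  5.4] turn [ 0.003  0.006 -0.008] F [-0.   0.4 -1.5] op 50.0
```

Emit:
servo_tool(
  steps="6 -1 1.2 0 0 0 40;6 0 1.2 0 0 0 40;6 0 1.2 0 0 0 40;6 0 1.2 0 0 0 40;5 0 1 0 0 0 40;3 0 0.6 0 0 0 40;0 0 0 0 0 0 40;0 0 0 0 0 0 40",
)

```text
t: 14.85
eef_pos: [562.1, -245.2, 99.1]
tcp_rot: [3.055, 1.385, 1.765]
ft_force: [0.0, 0.5, -0.3]
opening: 0.518
```

```bash
python3 -c "
from g import *
show(place(36),Rpl)"
```

```text
t 14.85 shift [ 9.4 -1.6  1.4] turn [ 0.006  0.009 -0.015] F [ 0.   0.5 -0.3] op 49.2
```

Emit:
servo_tool(
  steps="5 -1 1 0 0 -0.01 40;4 -1 0.8 0 0 0 40;3 0 0.4 0 0 0 40;3 0 0.4 0 0 0 40;0 0 0 0 0 0 40;0 0 0 0 0 0 40;0 0 0 0 0 0 40;0 0 0 0 0 0 40",
)

```text
t: 15.65
eef_pos: [562.7, -246.6, 96.0]
tcp_rot: [3.067, 1.391, 1.78]
ft_force: [-2.8, 0.3, 9.7]
opening: 0.521
```

```bash
python3 -c "
from g import *
show(place(36),Rpl)
from cell import *
p,d=read_camera('wrist'); cv2.imwrite('pics/w7.png',p)
"
```

```text
t 15.65 shift [ 6.6 -1.6 -0.7] turn [ 0.009  0.014 -0.011] F [-2.8  0.3  9.7] op 49.5
```

View pics/w7.png

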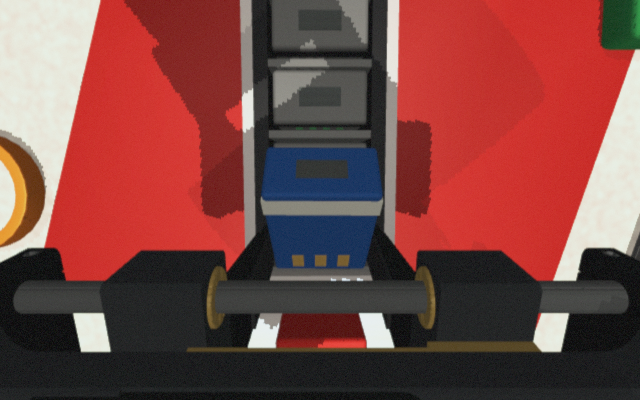

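```bash
python3 -c "
from g import *
from cell import *
c=get_calibration('wrist');p,d=read_camera('wrist');np.savez('pics/w8_cal.npz',**c);np.save('pics/w8.npy',d);cv2.imwrite('pics/w8.png',p)
for u,v in [(280,155),(365,155),(272,195),(372,195),(320,185),(320,220),(320,235),(320,255),(320,165)]:
    z=np.median(d[v-1:v+2,u-1:u+2]);o,dr=ray(c,(u,v));X=o+dr*z
    print((u,v),X.round(1),(rz(-CY)@(X-CP)).round(1))
p,d=read_camera('scene'); cv2.imwrite('pics/s8.png',cv2.resize(p[170:300,220:350],None,fx=5,fy=5,interpolation=cv2.INTER_CUBIC))
P,R=tool(sensors.state()); print((rz(-CY)@(P-CP)), rz(-CY)@R)
"
```

```text
(280, 155) [ 531.5 -207.6  122.3] [-17.6 -12.1 122.3]
(365, 155) [ 567.4 -197.1  121.7] [ 19.7 -12.  121.7]
(272, 195) [ 534.1 -223.9  135.3] [-19.6 -28.4 135.3]
(372, 195) [ 573.  -212.6  135.5] [ 20.9 -28.4 135.5]
(320, 185) [ 551.7 -214.7  132.8] [ -0.2 -24.5 132.8]
(320, 220) [ 556.4 -230.4  122. ] [-1.00e-01 -4.08e+01  1.22e+02]
(320, 235) [ 558.9 -238.7  112.9] [  0.  -49.5 112.9]
(320, 255) [ 562.9 -251.9   97.4] [  0.2 -63.3  97.4]
(320, 165) [ 549.5 -206.9  126.3] [-1.000e-01 -1.640e+01  1.263e+02]
[  1.4074097  -58.26029396  96.07460176] [[ 0.01302567  0.99990924  0.0034419 ]
 [ 0.17877376  0.0010579  -0.98388964]
 [-0.98380398  0.01343115 -0.17874376]]
```

View pics/s8.png

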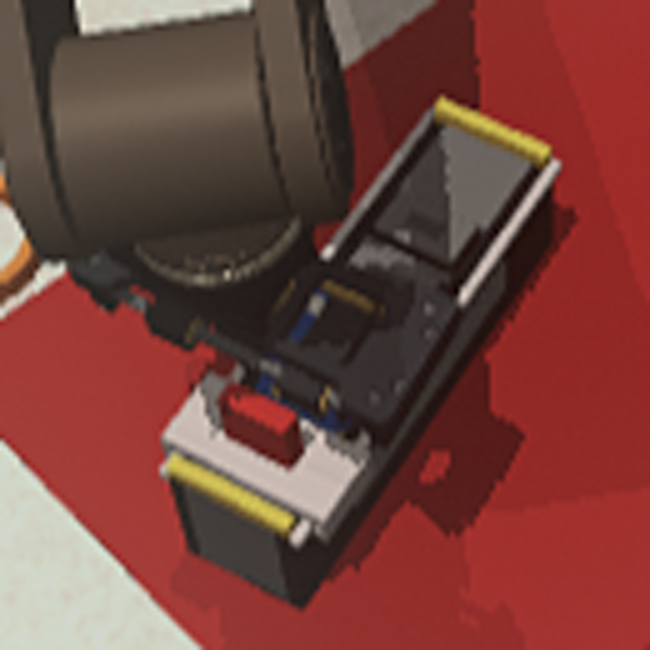

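Emit:
servo_tool(
  steps="0 0 0 0 0 0 52;0 0 0 0 0 0 54;0 0 0 0 0 0 58;0 0 0 0 0 0 60;0 0 0 0 0 0 60;0 0 0 0 0 0 60;0 0 0 0 0 0 60;0 0 0 0 0 0 60",
)

```text
t: 16.6
eef_pos: [562.5, -246.5, 93.2]
tcp_rot: [3.078, 1.389, 1.792]
ft_force: [0.4, 0.5, -0.4]
opening: 0.634
```

```bash
python3 -c "
from g import *
from cell import *
c=get_calibration('wrist');p,d=read_camera('wrist');np.savez('pics/w9_cal.npz',**c);np.save('pics/w9.npy',d);cv2.imwrite('pics/w9.png',p)
P,R=tool(sensors.state()); print((rz(-CY)@(P-CP)))
"
```

```text
[  1.27486786 -58.07507815  93.23276507]
```

View pics/w9.png

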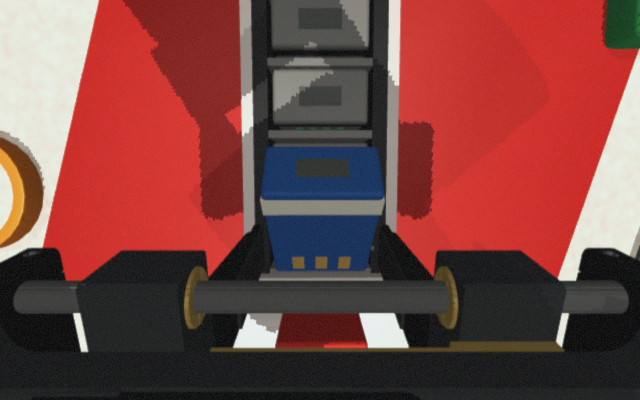

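```bash
cat > lean.py <<'E'
from g import *
def lean(n,tb,fb):
    W=cal(n);D=np.load(f'pics/{n}.npy')
    def cloud(u0,u1,v0,v1):
        out=[]
        for v in range(v0,v1,2):
            for u in range(u0,u1,3):
                z=D[v,u]
                if z>0:
                    o,dr=ray(W,(u,v));out.append(rz(-CY)@(o+dr*z-CP))
        return np.array(out)
    for name,b in (('top',tb),('front',fb)):
        c=cloud(*b); m=np.median(c,0); 
        A=np.c_[c[:,1]-m[1],c[:,0]-m[0],np.ones(len(c))]; k=np.linalg.lstsq(A,c[:,2]-m[2],rcond=None)[0]
        print(name,'mean',m.round(1),'dz/dy',k[0].round(3),'ang',np.degrees(np.arctan(k[0])).round(1),'dz/dx',k[1].round(3), 'x range',c[:,0].min().round(1),c[:,0].max().round(1),'y',c[:,1].min().round(1),c[:,1].max().round(1),'z',c[:,2].min().round(1),c[:,2].max().round(1))
E
python3 -c "
from lean import *
lean('w9',(272,374,152,194),(285,362,220,266))
W=cal('w9');D=np.load('pics/w9.npy')
for v in range(140,285,6):
    z=D[v,300];o,dr=ray(W,(300,v));print(v,(rz(-CY)@(o+dr*z-CP)).round(1))
"
```

```text
top mean [  0.3 -19.1 128.7] dz/dy -0.913 ang -42.4 dz/dx -0.001 x range -20.9 22.1 y -27.1 -10.6 z 118.9 136.6
front mean [  0.6 -53.2 108.2] dz/dy 1.064 ang 46.8 dz/dx -0.007 x range -18.4 21.4 y -69.1 -40.0 z 90.8 123.5
140 [-11.9  -1.3  57.1]
146 [ -9.   -7.9 117. ]
152 [ -8.9 -10.7 120.5]
158 [ -8.8 -13.3 122.7]
164 [ -8.7 -15.8 125.5]
170 [ -8.6 -18.3 127.8]
176 [ -8.5 -20.8 129.1]
182 [ -8.4 -23.2 130.9]
188 [ -8.2 -25.3 134.7]
194 [ -8.2 -27.7 134.9]
200 [ -8.3 -30.2 134.5]
206 [ -8.5 -33.1 130.4]
212 [ -8.6 -36.  127.1]
218 [ -8.8 -39.2 123.5]
224 [ -9.1 -42.7 118.5]
230 [ -9.2 -45.8 116.5]
236 [ -9.4 -49.5 112.1]
242 [ -9.6 -53.2 108. ]
248 [ -9.8 -57.  104.5]
254 [-10.1 -61.4  99.4]
260 [-10.2 -65.3  96.5]
266 [-10.5 -70.1  90.9]
272 [-10.9 -76.   82.6]
278 [-10.6 -76.8  90.6]
284 [ -5.6 -45.2 189.8]
```

```bash
cat >> g.py <<'E'
RC0=np.array([[0,0,-1],[1,0,0],[0,-1,0]]).T
def RxM(a): return Ro.from_euler('x',a).as_matrix()
def Rlean(a): return rz(CY)@RxM(-a)@RC0   # tool back leans a towards case +y
def cw(l): return CP+rz(CY)@np.array(l,float)
LT=np.array([.4,-18.3,127.3]); LA=.74
def lp(off,y=0): return cw(LT+RxM(-LA)@np.array([0,y,off]))
E
python3 -c "
from g import *
from ik import ik
for a in (.74,.6,.5):
  for off in(-18,60):
    print(a,off,lp(off).round(1),[ (q.round(2),'%.0e'%c) for q,c in [ik(lp(off),Rlean(a),[-.4,.5,1.6,0,1,-.8])]])
show(lp(60),Rlean(.6));print(sensors.state()['joints'].round(2))
p,R=tool(sensors.state())
print('up in tool',R.T@[0,0,1],'case y in tool',R.T@(rz(CY)@[0,1,0]))
"
```

```text
0.74 -18 [ 554.  -220.2  114. ] [(array([-0.23,  0.57,  1.94, -1.13,  0.66,  0.44]), '1e-02')]
0.74 60 [ 539.3 -169.7  171.6] [(array([-0.13,  0.46,  1.99, -1.13,  0.74,  0.49]), '8e-04')]
0.6 -18 [ 554.  -220.2  114. ] [(array([-0.27,  0.55,  1.97, -1.1 ,  0.57,  0.39]), '4e-27')]
0.6 60 [ 539.3 -169.7  171.6] [(array([-0.18,  0.44,  1.97, -0.94,  0.68,  0.28]), '2e-29')]
0.5 -18 [ 554.  -220.2  114. ] [(array([-0.31,  0.54,  1.93, -0.87,  0.55,  0.14]), '4e-30')]
0.5 60 [ 539.3 -169.7  171.6] [(array([-0.22,  0.42,  1.93, -0.74,  0.67,  0.07]), '2e-30')]
t 16.65 shift [-62.6   0.1 -93.1] turn [-0.001 -0.782 -0.012] F [1.1 0.1 0.8] op 59.9
[-0.58  0.66  1.63  0.15  1.   -0.95]
up in tool [-0.98348777  0.01142737 -0.18061346] case y in tool [ 1.80636128e-01  9.75536572e-04 -9.83549509e-01]
```

Emit:
servo_tool(
  steps="-20 0 -4 0 0 0 62;-40 0 -7 0 0 0 62;-40 0 -7 0 0 0 62;0 0 -20 0 -0.146 0 75;0 0 -20 0 -0.146 0 75;0 0 0 0 -0.146 0 75;0 0 0 0 -0.146 0 75;0 0 0 0 -0.146 0 75",
)

```text
t: 17.45
eef_pos: [550.0, -211.1, 205.3]
tcp_rot: [0.03, 1.05, -1.267]
ft_force: [-0.5, -0.8, -0.7]
opening: 0.786
```

```bash
python3 -c "
from g import *
show(lp(60),Rlean(.55));print(sensors.state()['joints'].round(2))
from cell import *
c=get_calibration('wrist');p,d=read_camera('wrist');np.savez('pics/w10_cal.npz',**c);np.save('pics/w10.npy',d);cv2.imwrite('pics/w10.png',p)
"
```

```text
t 17.45 shift [  7.9   0.5 -53.8] turn [-0.011 -0.029 -0.011] F [-0.5 -0.8 -0.7] op 74.8
[-0.29  0.39  1.88 -0.71  0.69 -0.05]
```

View pics/w10.png

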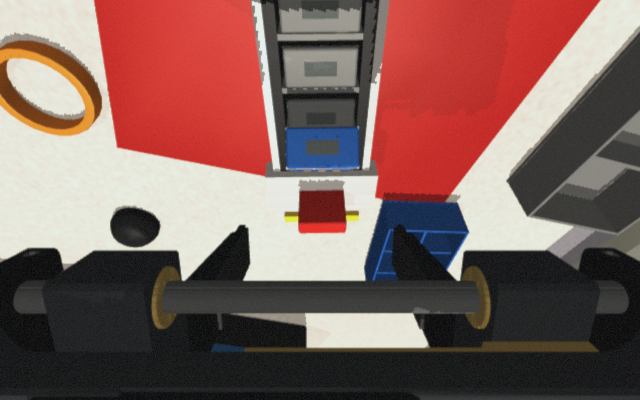

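```bash
python3 -c "
from lean import *
lean('w10',(290,356,132,166),(290,356,132,166))
W=cal('w10');D=np.load('pics/w10.npy')
for v in range(120,180,4):
    z=D[v,310];o,dr=ray(W,(310,v));print(v,(rz(-CY)@(o+dr*z-CP)).round(1))
for u in range(280,366,5):
    z=D[147,u];o,dr=ray(W,(u,147));print(u,(rz(-CY)@(o+dr*z-CP)).round(1))
"
```

```text
top mean [ -0.7 -17.7 127.2] dz/dy -0.926 ang -42.8 dz/dx -0.003 x range -21.2 21.7 y -26.5 -9.2 z 119.0 135.2
front mean [ -0.7 -17.7 127.2] dz/dy -0.926 ang -42.8 dz/dx -0.003 x range -21.2 21.7 y -26.5 -9.2 z 119.0 135.2
120 [ -7.9 -19.7  90.4]
124 [ -8.  -23.5  90. ]
128 [ -7.4  -8.3 117.3]
132 [ -7.4  -9.9 119.6]
136 [ -7.4 -11.5 122. ]
140 [ -7.5 -13.4 123.9]
144 [ -7.5 -15.2 125.9]
148 [ -7.5 -17.4 127.5]
152 [ -7.6 -19.6 129. ]
156 [ -7.6 -21.9 130.3]
160 [ -7.7 -24.3 131.7]
164 [ -7.7 -26.3 133.6]
168 [ -7.9 -31.3 131.9]
172 [ -9.3 -76.4  85.4]
176 [ -9.3 -76.6  90.3]
280 [-33.6 -50.9  82.4]
285 [-29.4 -50.2  83.4]
290 [-21.1 -17.5 126. ]
295 [-17.8 -18.1 125.3]
300 [-14.3 -17.1 126.6]
305 [-10.9 -17.4 126.2]
310 [ -7.5 -16.9 126.9]
315 [ -4.2 -17.5 126.3]
320 [ -0.8 -16.7 127.4]
325 [  2.6 -17.8 126. ]
330 [  5.9 -17.4 126.6]
335 [  9.3 -17.7 126.3]
340 [ 12.7 -17.6 126.4]
345 [ 16.1 -17.4 126.8]
350 [ 19.4 -17.3 127. ]
355 [ 22.8 -17.5 126.7]
360 [ 32.8 -51.3  83.1]
365 [ 37.1 -51.9  82.4]
```

```bash
sed -i 's/^LT=.*/LT=np.array([.5,-18,127]); LA=.747/' g.py; python3 -c "
from g import *
from ik import ik
print(ik(lp(-26,2),Rlean(.55),[-.3,.5,1.95,-1,.56,.3])[0].round(2))
show(lp(40,2),Rlean(.55));show(lp(-26,2),Rlean(.55))"
```

```text
[-0.29  0.56  1.95 -1.01  0.54  0.29]
t 17.5 shift [ 27.2   1.2 -51.6] turn [-0.012 -0.021 -0.009] F [-0.5  1.5 -1.6] op 75.2
t 17.5 shift [ 91.6   0.8 -37.4] turn [-0.012 -0.021 -0.009] F [-0.5  1.5 -1.6] op 75.2
```

Emit:
servo_tool(
  steps="0 1 -18 -0.01 -0.02 -0.009 75;5 0 -18 0 0 0 75;10 0 -16 0 0 0 75;8 0 0 0 0 0 75;4 0 0 0 0 0 75;0 0 0 0 0 0 75;0 0 0 0 0 0 75;0 0 0 0 0 0 75",
)

```text
t: 18.3
eef_pos: [542.6, -181.6, 154.8]
tcp_rot: [-0.001, 1.027, -1.292]
ft_force: [-0.1, -0.3, -0.0]
opening: 0.789
```

```bash
python3 -c "
from g import *
show(lp(40,2),Rlean(.55));show(lp(-26,2),Rlean(.55))"
```

```text
t 18.3 shift [-0.6  0.2 -0.6] turn [-0.002 -0.006  0.002] F [-0.1 -0.3 -0. ] op 75.1
t 18.3 shift [64.   0.4 12.7] turn [-0.002 -0.006  0.002] F [-0.1 -0.3 -0. ] op 75.1
```

Aligned; advance along the pack's axis.

Emit:
servo_tool(
  steps="15 0 3 0 0 0 75;15 0 3 0 0 0 75;15 0 3 0 0 0 75;12 0 2.5 0 0 0 75;7 0 1.5 0 0 0 75;3 0 0.5 0 0 0 75;0 0 0 0 0 0 75;0 0 0 0 0 0 75",
)

```text
t: 19.1
eef_pos: [556.4, -231.2, 99.8]
tcp_rot: [-0.0, 1.028, -1.293]
ft_force: [1.1, 0.3, 1.1]
opening: 0.785
```

```bash
python3 -c "
from g import *
show(lp(-26,2),Rlean(.55))
from cell import *
c=get_calibration('wrist');p,d=read_camera('wrist');np.savez('pics/w11_cal.npz',**c);np.save('pics/w11.npy',d);cv2.imwrite('pics/w11.png',p)"
```

```text
t 19.1 shift [-9.7  0.8 -2.9] turn [-0.003 -0.007  0.002] F [1.1 0.3 1.1] op 74.7
```

View pics/w11.png

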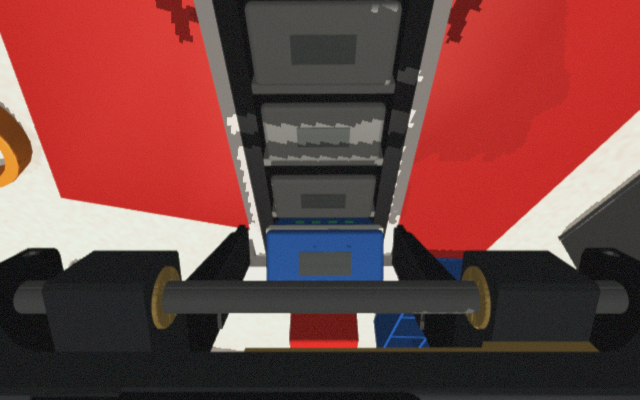

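Emit:
servo_tool(
  steps="-8 0 -2 0 0 0 75;0 0 0 0 0 0 70;0 0 0 0 0 0 55;0 0 0 0 0 0 42;0 0 0 0 0 0 40;0 0 0 0 0 0 40;0 0 0 0 0 0 40;0 0 0 0 0 0 40",
)

```text
t: 19.95
eef_pos: [555.3, -224.0, 107.9]
tcp_rot: [0.004, 1.027, -1.287]
ft_force: [0.0, 0.9, 1.2]
opening: 0.524
```

```bash
python3 -c "
from g import *
show(lp(-26,2),Rlean(.55)); p,R=tool(sensors.state())
Rpk=rz(CY)@RxM(-LA); print((Rpk.T@(p-cw(LT))).round(2)); print(R.T@[0,0,1],R.T@Rpk[:,2])
"
```

```text
t 19.95 shift [ 1.  -0.1 -0.9] turn [-0.003 -0.006 -0.001] F [0.  0.9 1.2] op 49.8
[  0.11   0.91 -25.16]
[-0.85553247  0.00208451  0.51774497] [-9.79509656e-01  2.36373057e-04 -2.01397064e-01]
```

Emit:
servo_tool(
  steps="-6 0 -1.2 0 0 0 40;-12 0 -2.4 0 0 0 40;-15 0 -3 0 0 0 40;-15 0 -3 0 0 0 40;-15 0 -3 0 0 0 40;-10 0 -2 0 0.1 0 40;0 0 0 0 0.14 0 40;0 0 0 0 0.14 0 40",
)

```text
t: 20.75
eef_pos: [537.7, -167.3, 166.5]
tcp_rot: [-0.01, 1.386, -1.296]
ft_force: [-0.8, 0.3, -2.2]
opening: 0.522
```

Emit:
servo_tool(
  steps="0 0 0 0 0.13 0 40;0 0 0 0 0.12 0 40;0 0 0 0 0.1 0 40;0 0 0 0 0.02 0 40;0 0 0 0 0 0 40;0 0 0 0 0 0 40;0 0 0 0 0 0 40;0 0 0 0 0 0 40",
)

```text
t: 21.55
eef_pos: [538.6, -161.8, 171.7]
tcp_rot: [3.092, 1.37, 1.814]
ft_force: [-0.2, 0.7, -2.3]
opening: 0.523
```

```bash
cat >> g.py <<'E'
g2p=np.array([555.3,-224.0,107.9]); g2R=Ro.from_euler('xyz',[.004,1.027,-1.287]).as_matrix()
Rpk0=rz(CY)@RxM(-LA); loc2=Rpk0.T@(g2p-cw(LT)); Rel2=Rpk0.T@g2R
Rpl2=rz(CY)@Rel2
def place2(h,y=-57,x=0): return cw([x,y,h+70])+rz(CY)@loc2
E
python3 -c "
from g import *
show(place2(110),Rpl2); print(sensors.state()['joints'].round(2))
from cell import *
c=get_calibration('wrist');p,d=read_camera('wrist');np.savez('pics/w12_cal.npz',**c);np.save('pics/w12.npy',d);cv2.imwrite('pics/w12.png',p)"
```

```text
t 21.55 shift [-0.7 -2.8 87.7] turn [ 0.014  0.002 -0.007] F [-0.2  0.7 -2.3] op 49.8
[-0.48  0.5   1.7   0.17  1.09 -0.86]
```

View pics/w12.png

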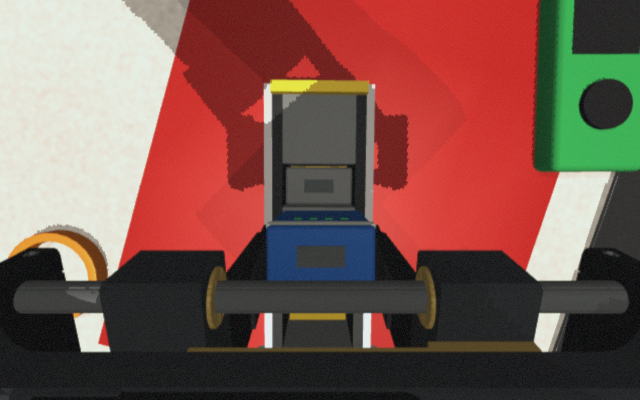

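```bash
cp pics/w12.png pics/a.png; python3 -c "
from lean import *
lean('w12',(275,368,228,278),(275,368,208,216))
W=cal('w12');D=np.load('pics/w12.npy')
for v in range(200,284,4):
    z=D[v,290];o,dr=ray(W,(290,v));print(v,(rz(-CY)@(o+dr*z-CP)).round(1))
for u in list(range(262,276,2))+list(range(366,382,2)):
    z=D[240,u];o,dr=ray(W,(u,240));print(u,(rz(-CY)@(o+dr*z-CP)).round(1))
p,R=tool(sensors.state()); print('tcp',rz(-CY)@(p-CP)); print('nominal top', rz(-CY)@(p-R@Rel2.T@loc2-CP),(rz(-CY)@R@Rel2.T)[:,2])
a=cv2.imread('pics/w12.png'); cv2.imwrite('pics/w12c.png',cv2.resize(a[200:290,250:390],None,fx=5,fy=5,interpolation=cv2.INTER_CUBIC))
"
```

```text
top mean [  0.6  32.2 196.9] dz/dy -0.015 ang -0.9 dz/dx 0.014 x range -19.9 21.2 y 20.6 43.4 z 194.3 199.3
front mean [  0.8  43.8 132.6] dz/dy 10.873 ang 84.7 dz/dx -0.121 x range -33.7 36.3 y 34.8 44.4 z 80.8 155.2
200 [-21.4  46.5  91.1]
204 [-23.5  40.7  63. ]
208 [-22.   39.5  82.9]
212 [-17.3  43.7 143.2]
216 [-15.7  43.9 163.1]
220 [-14.4  44.  179.4]
224 [-13.3  44.2 193.2]
228 [-13.2  42.7 195.2]
232 [-13.1  41.  196.4]
236 [-13.1  39.2 196.5]
240 [-13.   37.4 196.7]
244 [-13.1  35.5 196. ]
248 [-13.   33.8 196.9]
252 [-13.1  31.8 196.1]
256 [-13.   30.2 196.9]
260 [-13.   28.3 196.9]
264 [-13.   26.4 196.6]
268 [-13.   24.5 196.5]
272 [-12.9  23.  197.4]
276 [-13.   20.6 195.7]
280 [ -7.6  41.2 266.1]
262 [-25.9  37.  195. ]
264 [-25.7  36.1 190.6]
266 [-24.2  36.9 194.5]
268 [-23.1  37.2 195.8]
270 [-22.2  37.2 195.8]
272 [-21.2  37.3 196.1]
274 [-20.3  37.3 196.4]
366 [ 21.3  37.7 196.7]
368 [ 22.1  37.9 197.4]
370 [ 23.2  37.7 196.2]
372 [ 24.   37.7 196.5]
374 [ 24.9  37.7 196.6]
376 [ 26.7  36.8 191.6]
378 [ 27.2  37.3 194.2]
380 [ 28.   37.4 194.8]
tcp [  1.94055808  29.9934837  171.70130607]
nominal top [  1.56811518  29.1320231  196.88437261] [-0.00960283  0.00221539  0.99995144]
```

View pics/w12c.png

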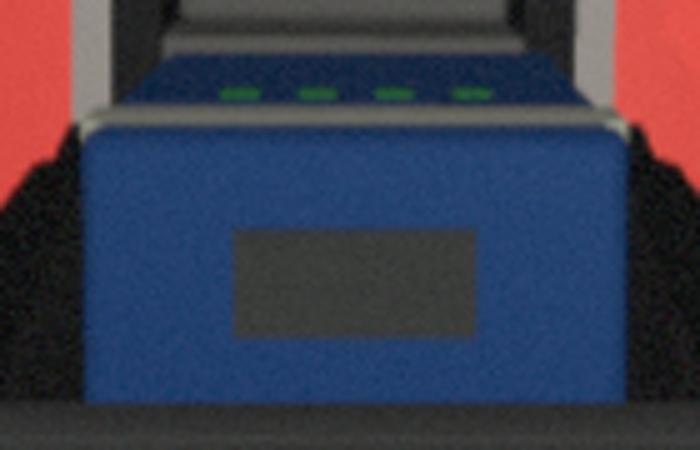

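```bash
cat >> g.py <<'E'
def tl(z,x=1.0,y=-56.5): return cw([x,y,z])
E
python3 -c "
from g import *
show(tl(150),Rpl2)"
```

```text
t 21.6 shift [ 4.  -2.  89.1] turn [ 0.014  0.002 -0.007] F [ 0.4 -0.  -0.9] op 49.8
```

Emit:
servo_tool(
  steps="0 -1 22 0.014 0.002 -0.007 40;1 -1 22 0 0 0 40;1 0 22 0 0 0 40;1 0 15 0 0 0 40;1 0 6 0 0 0 40;0 0 0 0 0 0 40;0 0 0 0 0 0 40;0 0 0 0 0 0 40",
)

```text
t: 22.4
eef_pos: [561.0, -245.4, 149.1]
tcp_rot: [3.141, 1.369, 1.852]
ft_force: [0.4, -0.0, -2.0]
opening: 0.52
```

```bash
cat > chk.py <<'E'
from lean import *
from cell import *
import sys
n=sys.argv[1]
c=get_calibration('wrist');p,R=tool(sensors.state());im,d=read_camera('wrist');np.savez(f'pics/{n}_cal.npz',**c);np.save(f'pics/{n}.npy',d);cv2.imwrite(f'pics/{n}.png',im)
print('tcp',(rz(-CY)@(p-CP)).round(2))
lean(n,(275,368,228,276),(280,360,213,219))
E
python3 chk.py w13; python3 -c "
from g import *
show(tl(150),Rpl2)
show(tl(110),Rpl2)"
```

```text
tcp [  0.21 -56.59 149.1 ]
top mean [ -0.9 -54.  174.4] dz/dy -0.012 ang -0.7 dz/dx 0.007 x range -21.6 19.6 y -65.0 -43.3 z 171.8 176.8
front mean [ -1.6 -42.5 136.4] dz/dy 12.351 ang 85.4 dz/dx -0.055 x range -29.6 21.3 y -47.9 -41.8 z 83.0 150.1
t 22.45 shift [-0.8  0.7 -0.2] turn [0.003 0.001 0.001] F [ 0.7  0.1 -1.9] op 50.0
t 22.45 shift [38.4  0.7  7.9] turn [0.003 0.001 0.001] F [ 0.7  0.1 -1.9] op 50.0
```

View pics/w13.png

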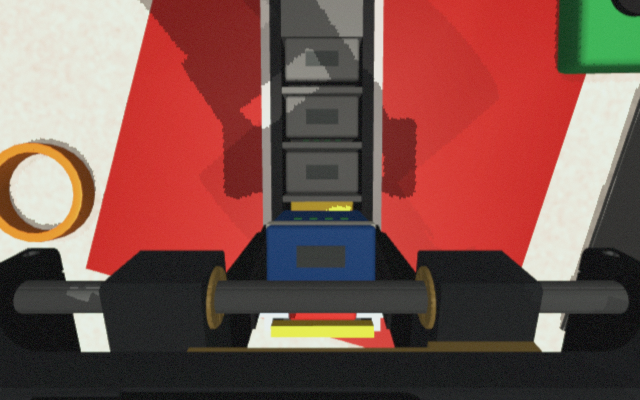

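```bash
python3 -c "
from g import *
W=cal('w13')
for l in [(-28,-38,83),(28,-38,83),(-28,0,83),(28,0,83),(-28,38,83),(28,38,83),(-42,0,83),(42,0,83),(-28,-40,83),(28,-40,83)]: print(l,proj(W,cw(l))[0].round(1))
a=cv2.imread('pics/w13.png'); cv2.imwrite('pics/w13c.png',cv2.resize(a[70:230,250:395],None,fx=5,fy=3.7,interpolation=cv2.INTER_CUBIC))
D=np.load('pics/w13.npy')
for v in range(205,226,1):
    z=D[v,300];o,dr=ray(W,(300,v));print(v,(rz(-CY)@(o+dr*z-CP)).round(1),end=' ')
"
```

```text
(-28, -38, 83) [282.2 199.1]
(28, -38, 83) [361.2 199.2]
(-28, 0, 83) [281.8 145.1]
(28, 0, 83) [361.7 145.2]
(-28, 38, 83) [281.5  90. ]
(28, 38, 83) [362.2  90.1]
(-42, 0, 83) [261.9 145.1]
(42, 0, 83) [381.6 145.2]
(-28, -40, 83) [282.2 202. ]
(28, -40, 83) [361.2 202.1]
205 [-18.6 -47.5  28.4] 206 [-18.5 -48.2  30.6] 207 [-18.6 -49.1  29.6] 208 [-18.6 -50.1  29.1] 209 [-18.6 -51.   28.7] 210 [-13.8 -42.7 109.9] 211 [-13.4 -42.7 115.1] 212 [-13.  -42.5 122.1] 213 [-12.8 -42.6 126.6] 214 [-12.5 -42.6 130.9] 215 [-12.2 -42.7 135.2] 216 [-11.9 -42.5 140.5] 217 [-11.4 -42.  148.8] 218 [-11.3 -42.1 151.7] 219 [-11.1 -42.3 153.7] 220 [-10.9 -42.4 157. ] 221 [-10.6 -42.  163.3] 222 [-10.4 -42.  166.5] 223 [-10.2 -42.1 169.1] 224 [-10.1 -42.2 171.3] 225 [-10.  -42.5 172.6]
```

View pics/w13c.png

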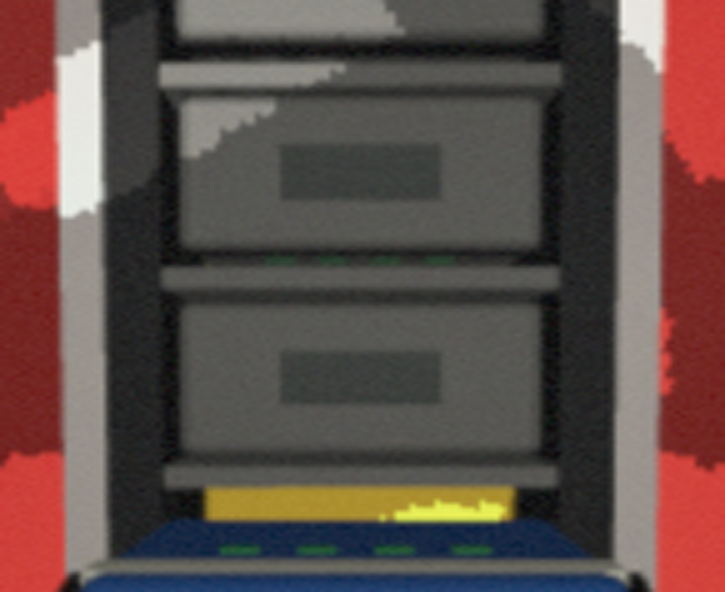

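Emit:
servo_tool(
  steps="0 1 0 0 0 0 40;7 0 1.5 0 0 0 40;8 0 1.6 0 0 0 40;8 0 1.6 0 0 0 40;6 0 1.2 0 0 0 40;0 0 0 0 0 0 40;0 0 0 0 0 0 40;0 0 0 0 0 0 40",
)

```text
t: 23.25
eef_pos: [561.9, -243.5, 116.9]
tcp_rot: [-3.141, 1.368, 1.856]
ft_force: [-0.8, 0.2, -1.3]
opening: 0.524
```

```bash
python3 chk.py w14; python3 -c "
from g import *
show(tl(100),Rpl2)"
```

```text
tcp [  1.57 -55.05 116.87]
top mean [  0.5 -52.2 142.1] dz/dy -0.009 ang -0.5 dz/dx 0.005 x range -20.0 21.0 y -63.5 -41.7 z 140.3 144.4
front mean [ -0.2 -40.9 104.2] dz/dy 12.521 ang 85.4 dz/dx -0.07 x range -28.1 22.6 y -46.2 -40.2 z 52.1 117.9
t 23.3 shift [16.3 -0.6  4.8] turn [0.004 0.001 0.001] F [ 0.   0.  -1.5] op 49.9
```

Emit:
servo_tool(
  steps="0 0 1.5 0 0 0 40;4 0 1 0 0 0 40;4 0 1 0 0 0 40;4 0 1 0 0 0 40;4 0 1 0 0 0 40;0 0 0 0 0 0 40;0 0 0 0 0 0 40;0 0 0 0 0 0 40",
)

```text
t: 24.1
eef_pos: [562.8, -246.0, 99.0]
tcp_rot: [3.14, 1.369, 1.853]
ft_force: [0.0, 0.0, -2.3]
opening: 0.522
```

```bash
python3 chk.py w15; python3 -c "
from g import *
show(tl(90),Rpl2)"
```

```text
tcp [  1.7  -57.66  99.  ]
top mean [  0.6 -54.8 124.3] dz/dy -0.015 ang -0.9 dz/dx 0.007 x range -20.0 21.2 y -66.3 -44.5 z 122.2 126.4
front mean [ -0.1 -43.6  86.2] dz/dy 12.489 ang 85.4 dz/dx -0.075 x range -28.0 22.7 y -48.9 -42.8 z 33.4 100.3
t 24.15 shift [ 9.1 -0.7  0.7] turn [0.004 0.001 0.001] F [ 0.2 -0.  -1.9] op 50.2
```

Emit:
servo_tool(
  steps="0 0 -1 0 0 0 40;3 0 0.6 0 0 0 40;3 0 0.6 0 0 0 40;3 0 0.6 0 0 0 40;1 0 0.2 0 0 0 40;0 0 0 0 0 0 40;0 0 0 0 0 0 40;0 0 0 0 0 0 40",
)

```text
t: 24.95
eef_pos: [562.6, -245.0, 88.4]
tcp_rot: [3.138, 1.369, 1.851]
ft_force: [0.4, 0.7, -2.0]
opening: 0.522
```

```bash
python3 chk.py w16; python3 -c "
from g import *
show(tl(88),Rpl2)"
```

```text
tcp [  1.8  -56.6   88.36]
top mean [  0.7 -53.9 113.6] dz/dy -0.008 ang -0.5 dz/dx 0.008 x range -19.9 21.1 y -65.2 -43.4 z 111.6 115.7
front mean [  0.  -42.5  75.6] dz/dy 12.433 ang 85.4 dz/dx -0.073 x range -28.0 22.8 y -48.0 -41.7 z 21.8 90.0
t 25.0 shift [ 0.4 -0.8 -0. ] turn [0.004 0.002 0.001] F [-0.3 -0.1 -1.7] op 49.7
```

View pics/w16.png

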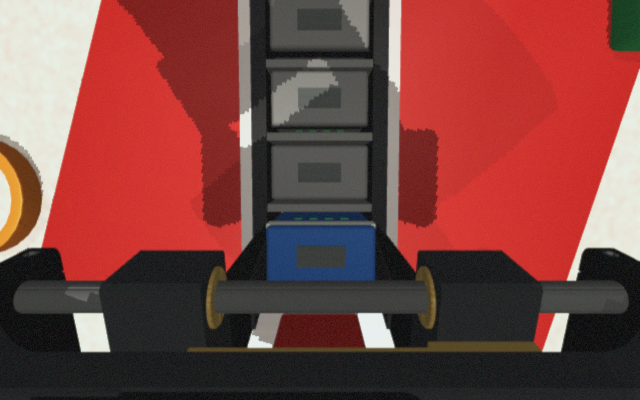

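Emit:
servo_tool(
  steps="0 0 0 0 0 0 53;0 0 0 0 0 0 56;0 0 0 0 0 0 60;0 0 0 0 0 0 64;0 0 0 0 0 0 64;-15 0 -3 0 0 0 64;-25 0 -5 0 0 0 64;-25 0 -5 0 0 0 64",
)

```text
t: 25.8
eef_pos: [561.8, -244.8, 156.3]
tcp_rot: [-3.131, 1.366, 1.865]
ft_force: [0.3, 0.0, 0.6]
opening: 0.671
```

```bash
python3 chk.py w17; python3 -c "
from g import *
show(tl(150),Rlean(0))"
```

```text
tcp [  1.1  -56.2  156.28]
top mean [ -0.4 -75.6  91.5] dz/dy 0.107 ang 6.1 dz/dx 0.02 x range -33.6 32.8 y -91.6 -56.7 z 72.0 98.8
front mean [ -1.1 -48.   96.2] dz/dy 3.618 ang 74.5 dz/dx 0.083 x range -29.8 28.1 y -54.5 -46.3 z 56.4 97.8
t 25.85 shift [10.7 -1.2  1.3] turn [ 0.002 -0.201 -0.002] F [ 0.7 -1.3  3.9] op 64.1
```

View pics/w17.png

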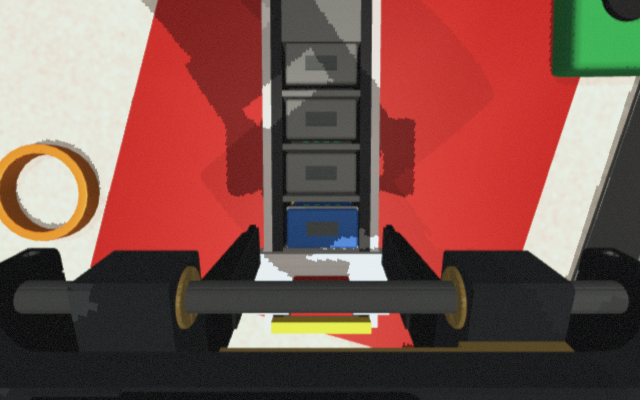

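Emit:
servo_tool(
  steps="0 -1 0 0 -0.1 0 40;0 0 0 0 -0.1 0 20;0 0 0 0 0 0 0;0 0 0 0 0 0 0;0 0 0 0 0 0 0;0 0 0 0 0 0 0;0 0 0 0 0 0 0;0 0 0 0 0 0 0",
)

```text
t: 26.65
eef_pos: [563.5, -248.4, 166.6]
tcp_rot: [1.101, 1.563, -0.189]
ft_force: [-0.0, 0.2, -0.3]
opening: 0.057
```

```bash
python3 -c "
from g import *
t,r=show(cw([0.5,-57,100]),Rlean(0))
"
```

```text
t 26.65 shift [66.6 -1.7 -3.4] turn [-0.001  0.003 -0.007] F [-0.   0.2 -0.3] op 5.4
```

Emit:
servo_tool(
  steps="20 -1 -2 0 0 0 0;20 0 -1 0 0 0 0;15 0 0 0 0 0 0;8 0 0 0 0 0 0;3 0 0 0 0 0 0;0 0 0 0 0 0 0;0 0 0 0 0 0 0;0 0 0 0 0 0 0",
)

```text
t: 27.45
eef_pos: [563.0, -247.4, 99.1]
tcp_rot: [1.202, 1.562, -0.089]
ft_force: [-0.0, 0.5, 0.0]
opening: 0.004
```

```bash
python3 -c "
from g import *
t,r=show(cw([0.5,-57,81]),Rlean(0))
"
```

```text
t 27.45 shift [18.1 -1.2 -2.1] turn [-0.003  0.003 -0.008] F [-0.   0.5  0. ] op 0.4
```

Emit:
servo_tool(
  steps="0 -1 -2 0 0 0 0;4 0 0 0 0 0 0;4 0 0 0 0 0 0;4 0 0 0 0 0 0;4 0 0 0 0 0 0;2 0 0 0 0 0 0;1 0 0 0 0 0 0;0 0 0 0 0 0 0",
)

```text
t: 28.25
eef_pos: [562.3, -246.1, 81.3]
tcp_rot: [1.064, 1.559, -0.227]
ft_force: [-1.8, 0.4, 5.5]
opening: 0.006
```

```bash
python3 -c "
from g import *
t,r=show(cw([0.5,-57,81]),Rlean(0))
"
```

```text
t 28.25 shift [ 0.3 -0.8 -0.6] turn [-0.002  0.006 -0.01 ] F [-1.8  0.4  5.5] op 0.5
```

Emit:
servo_tool(
  steps="1.5 0 0 0 0 0 0;1.5 0 0 0 0 0 0;1.5 0 0 0 0 0 0;1.5 0 0 0 0 0 0;1 0 0 0 0 0 0;0 0 0 0 0 0 0;0 0 0 0 0 0 0;0 0 0 0 0 0 0",
)

```text
t: 29.05
eef_pos: [563.0, -246.5, 81.4]
tcp_rot: [0.967, 1.554, -0.323]
ft_force: [0.1, 0.3, 1.1]
opening: 0.005
```

Emit:
servo_tool(
  steps="-12 0 0 0 0 0 0;-12 0 0 0 0 0 0;0 0 -20 0 0 0 0;0 0 -17 0 0 0 0;0 0 0 0 0 0 0;5 0 0 0 0 0 0;0 0 0 0 0 0 0;0 0 0 0 0 0 0",
)

```text
t: 29.85
eef_pos: [553.3, -210.6, 103.4]
tcp_rot: [0.948, 1.552, -0.343]
ft_force: [0.3, -0.2, 0.8]
opening: 0.005
```

```bash
python3 -c "
from g import *
t,r=show(cw([0.5,-19,81]),Rlean(0))
"; python3 chk.py w18 >/dev/null
```

```text
t 29.85 shift [22.4 -2.3 -2.3] turn [-0.002  0.011 -0.016] F [ 0.3 -0.2  0.8] op 0.5
```

View pics/w18.png

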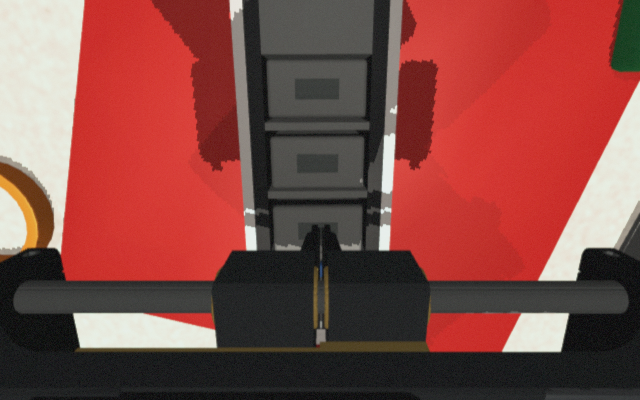

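Emit:
servo_tool(
  steps="6 -2 -2 0 0.01 -0.015 0;6 0 0 0 0 0 0;4 0 0 0 0 0 0;4 0 0 0 0 0 0;4 0 0 0 0 0 0;3 0 0 0 0 0 0;2 0 0 0 0 0 0;1.5 0 0 0 0 0 0",
)

```text
t: 30.7
eef_pos: [551.0, -210.0, 81.2]
tcp_rot: [0.598, 1.566, -0.693]
ft_force: [-4.2, 1.9, 14.6]
opening: 0.006
```

```bash
python3 -c "
from g import *
t,r=show(cw([0.5,-19,81]),Rlean(0))
"
```

```text
t 30.7 shift [ 0.2  0.1 -0.8] turn [-0.002  0.004 -0.003] F [-4.2  1.9 14.6] op 0.5
```

Emit:
servo_tool(
  steps="2 0 0 0 0 0 0;2 0 0 0 0 0 0;-12 0 0 0 0 0 0;-12 0 0 0 0 0 0;0 0 -20 0 0 0 0;0 0 -19 0 0 0 0;0 0 0 0 0 0 0;0 0 0 0 0 0 0",
)

```text
t: 31.5
eef_pos: [538.5, -168.6, 105.5]
tcp_rot: [0.619, 1.564, -0.671]
ft_force: [-0.8, 0.4, -1.5]
opening: 0.006
```

```bash
python3 -c "
from g import *
t,r=show(cw([0.5,19,81]),Rlean(0))
"
```

```text
t 31.5 shift [24.6  0.5  4.3] turn [-0.001  0.006 -0.004] F [-0.8  0.4 -1.5] op 0.6
```

Emit:
servo_tool(
  steps="7 0 4 0 0 0 0;7 0 0 0 0 0 0;5 0 0 0 0 0 0;4 0 0 0 0 0 0;3 0 0 0 0 0 0;3 0 0 0 0 0 0;2 0 0 0 0 0 0;1.5 0 0 0 0 0 0",
)

```text
t: 32.3
eef_pos: [540.2, -172.7, 81.2]
tcp_rot: [0.803, 1.56, -0.488]
ft_force: [-4.0, 4.3, 16.6]
opening: 0.001
```

```bash
python3 -c "
from g import *
t,r=show(cw([0.5,19,81]),Rlean(0))
"
```

```text
t 32.3 shift [0.2 0.1 0.1] turn [-0.002  0.008 -0.008] F [-4.   4.3 16.6] op 0.1
```

Emit:
servo_tool(
  steps="2 0 0 0 0 0 0;2 0 0 0 0 0 0;-12 0 0 0 0 0 0;-12 0 0 0 0 0 0;0 0 -20 0 0 0 0;0 0 -18 0 0 0 0;0 0 0 0 0 0 0;0 0 0 0 0 0 0",
)

```text
t: 33.1
eef_pos: [528.0, -133.2, 104.9]
tcp_rot: [0.805, 1.559, -0.487]
ft_force: [0.7, 0.3, 0.4]
opening: 0.005
```

```bash
python3 -c "
from g import *
t,r=show(cw([0.5,57,81]),Rlean(0))
"
```

```text
t 33.1 shift [24.   0.6  3.2] turn [-0.003  0.008 -0.009] F [0.7 0.3 0.4] op 0.5
```

Emit:
servo_tool(
  steps="7 0 3 0 0 0 0;7 0 0 0 0 0 0;5 0 0 0 0 0 0;4 0 0 0 0 0 0;3 0 0 0 0 0 0;3 0 0 0 0 0 0;2 0 0 0 0 0 0;1.5 0 0 0 0 0 0",
)

```text
t: 33.9
eef_pos: [529.5, -136.5, 81.2]
tcp_rot: [0.897, 1.554, -0.396]
ft_force: [-4.8, 4.6, 18.8]
opening: 0.004
```

```bash
python3 -c "
from g import *
t,r=show(cw([0.5,57,81]),Rlean(0))
"
```

```text
t 33.9 shift [ 0.2  0.2 -0.2] turn [-0.004  0.011 -0.013] F [-4.8  4.6 18.8] op 0.4
```

Emit:
servo_tool(
  steps="2 0 0 0 0 0 0;-30 0 0 0 0 0 10;-40 0 0 0 0 0 30;-40 0 0 0 0 0 70;0 0 45 0 0 0 70;0 0 45 0 0 0 70;0 0 40 0 0 0 70;0 0 0 0 0 0 70",
)

```text
t: 34.7
eef_pos: [564.1, -266.3, 195.4]
tcp_rot: [0.8, 1.552, -0.491]
ft_force: [-0.4, 1.1, 0.3]
opening: 0.541
```

```bash
python3 chk.py w19 ; python3 -c "
from g import *
t,r=show(cw([0.5,-100,100]),Rlean(0))
W=cal('w19');D=np.load('pics/w19.npy')
for b in (-57,-19,19,57):
  for x in (-15,15):
    u,v=proj(W,cw([x,b,81]))[0]; u,v=int(round(u)),int(round(v))
    if 0<=u<640 and 0<=v<400:
      z=np.median(D[v-1:v+2,u-1:u+2]);o,dr=ray(W,(u,v));print(b,x,(u,v),(rz(-CY)@(o+dr*z-CP)).round(1))
"
```

```text
tcp [ -2.62 -77.5  195.36]
top mean [  -2.8 -130.1   87.7] dz/dy 1.344 ang 53.4 dz/dx 0.047 x range -53.9 50.2 y -203.7 -93.3 z -1.9 133.0
front mean [ -3.7 -91.3 106.4] dz/dy 2.683 ang 69.6 dz/dx 0.022 x range -35.9 28.7 y -100.1 -90.6 z 90.3 116.5
t 34.75 shift [95.4  2.1 23.4] turn [-0.002  0.012 -0.012] F [-0.2  0.1  0.3] op 54.8
-57 -15 (305, 164) [-14.8 -57.2  81.3]
-57 15 (341, 164) [ 14.7 -57.3  81.3]
-19 -15 (304, 116) [-15.1 -18.7  81.5]
-19 15 (342, 116) [ 14.9 -18.8  81.6]
19 -15 (303, 65) [-15.2  19.2  81.4]
19 15 (343, 65) [15.1 19.1 81.2]
57 -15 (303, 10) [-14.6  56.8  81.8]
57 15 (344, 10) [15.3 56.9 81.4]
```

View pics/w19.png

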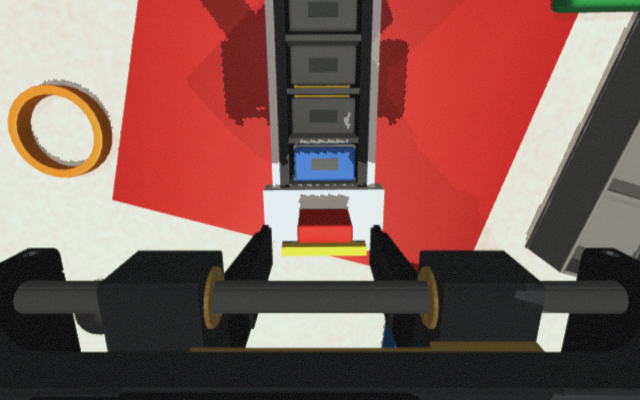

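```bash
python3 -c "
from g import *
W=cal('w19');D=np.load('pics/w19.npy')
for u,v in [(325,222),(325,228),(325,232),(325,238),(302,232),(349,232),(325,190),(275,200),(375,200),(325,186)]:
      z=np.median(D[v-1:v+2,u-1:u+2]);o,dr=ray(W,(u,v));print((u,v),(rz(-CY)@(o+dr*z-CP)).round(1))
"
```

```text
(325, 222) [  0.5 -90.8 126.7]
(325, 228) [  0.4 -93.8 130.8]
(325, 232) [  0.4 -96.8 130.9]
(325, 238) [   0.4 -101.3  131.3]
(302, 232) [-16.  -96.6 131.2]
(349, 232) [ 17.6 -96.8 131.4]
(325, 190) [  1.4 -76.8  90.8]
(275, 200) [-39.4 -85.   90.9]
(375, 200) [ 42.2 -85.3  91.2]
(325, 186) [  1.5 -75.3  83.5]
```

Emit:
servo_tool(
  steps="0 2 12 0 0.012 -0.012 70;10 1 9 0 0 0 70;25 0 0 0 0 0 70;25 0 0 0 0 0 70;15 0 0 0 0 0 70;10 0 0 0 0 0 70;0 0 0 0 0 0 70;0 0 0 0 0 0 70",
)

```text
t: 35.55
eef_pos: [570.2, -280.0, 101.6]
tcp_rot: [-2.595, 1.566, 2.399]
ft_force: [-0.6, -0.2, -0.3]
opening: 0.738
```

```bash
python3 -c "
from g import *
t,r=show(cw([1.2,-98,98]),Rlean(0))
"
```

```text
t 35.55 shift [3.6 1.8 5.7] turn [-0.    -0.004  0.003] F [-0.6 -0.2 -0.3] op 70.2
```

Emit:
servo_tool(
  steps="2 2 5.5 0 0 0 70;0 0 0 0 0 0 60;0 0 0 0 0 0 45;0 0 0 0 0 0 30;0 0 0 0 0 0 30;0 0 0 0 0 0 30;0 0 0 0 0 0 30;0 0 0 0 0 0 30",
)

```text
t: 36.35
eef_pos: [574.9, -285.5, 102.1]
tcp_rot: [2.845, 1.57, 1.556]
ft_force: [0.2, -0.1, 0.9]
opening: 0.419
```

```bash
python3 -c "
from g import *
t,r=show(cw([1.2,-98,98]),Rlean(0))
"; python3 chk.py w20 >/dev/null
```

```text
t 36.35 shift [ 4.1 -1.2 -1. ] turn [-0.    -0.001 -0.   ] F [ 0.2 -0.1  0.9] op 39.9
```

View pics/w20.png

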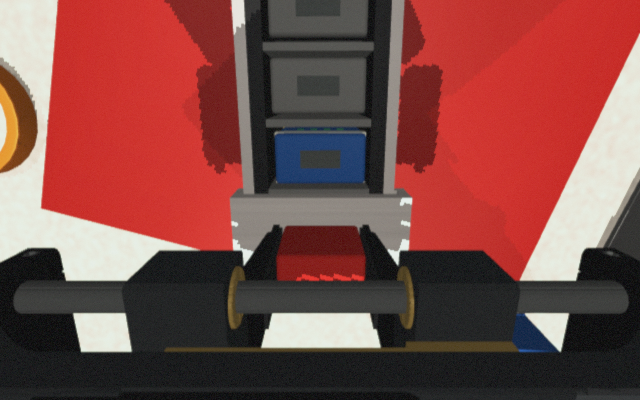

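Emit:
servo_tool(
  steps="0 0 -5 0 0 0 30;0 0 -10 0 0 0 30;0 0 -12 0 0 0 30;0 0 -12 0 0 0 30;0 0 -12 0 0 0 30;0 0 -12 0 0 0 30;0 0 -12 0 0 0 30;0 0 -12 0 0 0 30",
)

```text
t: 37.2
eef_pos: [548.3, -194.9, 102.1]
tcp_rot: [3.05, 1.57, 1.761]
ft_force: [0.1, -0.2, -2.4]
opening: 0.422
```

```bash
python3 -c "
from g import *
t,r=show(cw([1.2,104,102]),Rlean(0))
"; python3 chk.py w21 >/dev/null
```

```text
t 37.2 shift [   0.2   -0.8 -108.5] turn [-0.    -0.001 -0.   ] F [ 0.1 -0.2 -2.4] op 40.1
```

View pics/w21.png

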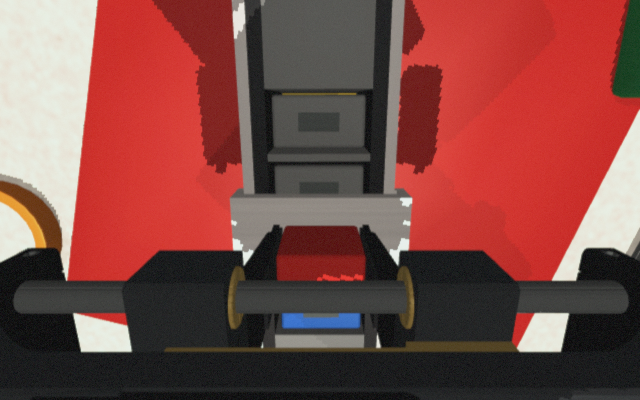

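Gauge slides with the grip (bridge edge at row 195 as before). Continue.

Emit:
servo_tool(
  steps="0 0 -10 0 0 0 30;0 0 -12 0 0 0 30;0 0 -12 0 0 0 30;0 0 -12 0 0 0 30;0 0 -12 0 0 0 30;0 0 -12 0 0 0 30;0 0 -12 0 0 0 30;0 0 -8 0 0 0 30",
)

```text
t: 38.05
eef_pos: [520.2, -99.4, 102.1]
tcp_rot: [-2.864, 1.569, 2.13]
ft_force: [-0.4, -0.0, -1.5]
opening: 0.422
```

```bash
python3 -c "
from g import *
t,r=show(cw([1.2,104,102]),Rlean(0))
"
```

```text
t 38.05 shift [ 0.1 -0.4 -9. ] turn [ 0.    -0.002  0.001] F [-0.4 -0.  -1.5] op 40.1
```

Emit:
servo_tool(
  steps="0 0 -4 0 0 0 30;0 0 -4 0 0 0 30;0 0 -3 0 0 0 30;0 0 -2 0 0 0 30;0 0 -2 0 0 0 30;0 0 -2 0 0 0 30;0 0 -2 0 0 0 30;0 0 -2 0 0 0 30",
)

```text
t: 38.85
eef_pos: [517.3, -88.5, 103.1]
tcp_rot: [0.143, 1.554, -1.142]
ft_force: [0.7, -15.2, -5.0]
opening: 0.418
```

```bash
python3 -c "
from g import *
t,r=show(cw([1.2,104,102]),Rlean(0))
"; python3 chk.py w22 >/dev/null
```

```text
t 38.85 shift [ 1.1 -0.6  2.3] turn [ 0.004  0.017 -0.002] F [  0.7 -15.2  -5. ] op 39.8
```

View pics/w22.png

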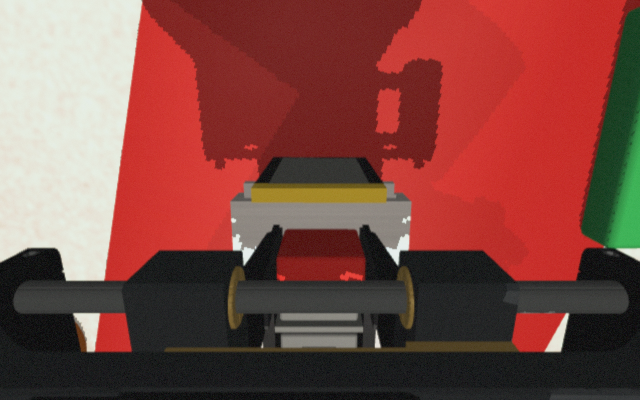

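Emit:
servo_tool(
  steps="0 0 0 0 0 0 30;0 0 0 0 0 0 50;0 0 0 0 0 0 65;0 0 0 0 0 0 70;0 0 0 0 0 0 70;-20 0 0 0 0 0 70;-40 0 0 0 0 0 70;-45 0 0 0 0 0 70",
)

```text
t: 39.7
eef_pos: [514.9, -86.6, 206.4]
tcp_rot: [-0.445, 1.558, -1.731]
ft_force: [0.0, -0.6, 0.1]
opening: 0.734
```

Emit:
servo_tool(
  steps="-40 0 0 0 0 0 70;0 0 40 0 0 0 70;0 0 40 0 0 0 70;0 0 40 0 0 0 70;0 0 40 0 0 0 70;0 0 0 0 0 0 70;0 0 0 0 0 0 70;0 0 0 0 0 0 70",
)

```text
t: 40.5
eef_pos: [562.8, -243.7, 258.7]
tcp_rot: [0.245, 1.551, -1.037]
ft_force: [-0.7, -0.2, -0.5]
opening: 0.734
```

```bash
python3 chk.py w23; python3 -c "
from g import *
from cell import *
W=cal('w23');D=np.load('pics/w23.npy')
for l in [(-15,-57,81),(15,-57,81),(0,-66,81),(0,-48,81),(-15,-19,81),(15,-19,81),(-15,19,81),(15,19,81),(-15,57,81),(15,57,81),(-35,104,91),(35,104,91),(0,104,131)]:
    u,v=proj(W,cw(l))[0]; u,v=int(round(u)),int(round(v))
    if 0<=u<640 and 0<=v<400:
      z=np.median(D[v-1:v+2,u-1:u+2]);o,dr=ray(W,(u,v));print(l,(u,v),(rz(-CY)@(o+dr*z-CP)).round(1))
for v in range(0,60,1):
    z=D[v,321]; o,dr=ray(W,(321,v)); print(v,(rz(-CY)@(o+dr*z-CP)).round(0)[1:],end=';')
for n in('scene','top'):
    p,d=read_camera(n); cv2.imwrite(f'pics/{n}9.png',p)
"
```

```text
tcp [  2.4  -55.49 258.71]
top mean [   2.6 -183.2    0.7] dz/dy 1.076 ang 47.1 dz/dx -0.021 x range -58.3 64.4 y -219.0 -116.3 z -2.1 94.6
front mean [   0.8 -102.6   83.1] dz/dy 0.062 ang 3.6 dz/dx 0.0 x range -39.9 41.5 y -105.4 -100.0 z 81.4 85.0
(-15, -57, 81) (304, 172) [-14.6 -57.2  81.1]
(15, -57, 81) (333, 172) [ 14.7 -57.   81.2]
(0, -66, 81) (318, 180) [ -0.4 -65.5  81.2]
(0, -48, 81) (318, 163) [ -0.5 -48.   80.7]
(-15, -19, 81) (303, 134) [-15.3 -19.1  81.4]
(15, -19, 81) (334, 134) [ 15.  -18.9  81.4]
(-15, 19, 81) (303, 94) [-15.1  18.6  81.4]
(15, 19, 81) (335, 94) [15.3 18.8 81.1]
(-15, 57, 81) (303, 50) [-14.8  57.4  81.2]
(15, 57, 81) (335, 51) [14.6 56.8 81.2]
0 [96. 92.];1 [96. 91.];2 [95. 90.];3 [94. 91.];4 [93. 92.];5 [93. 91.];6 [92. 91.];7 [91. 92.];8 [91. 90.];9 [90. 91.];10 [89. 91.];11 [88. 90.];12 [87. 91.];13 [86. 91.];14 [86. 91.];15 [85. 91.];16 [84. 91.];17 [83. 92.];18 [82. 92.];19 [82. 86.];20 [82. 82.];21 [81. 83.];22 [81. 82.];23 [80. 83.];24 [79. 84.];25 [ 22. 428.];26 [77. 83.];27 [77. 82.];28 [76. 84.];29 [75. 85.];30 [75. 80.];31 [75. 72.];32 [75. 66.];33 [75. 59.];34 [71. 81.];35 [70. 80.];36 [69. 81.];37 [69. 81.];38 [68. 81.];39 [67. 80.];40 [66. 81.];41 [65. 82.];42 [64. 81.];43 [64. 79.];44 [63. 82.];45 [62. 81.];46 [61. 82.];47 [ 22. 428.];48 [59. 80.];49 [58. 81.];50 [57. 82.];51 [57. 82.];52 [56. 80.];53 [55. 81.];54 [54. 82.];55 [53. 80.];56 [52. 80.];57 [51. 82.];58 [51. 83.];59 [50. 81.];
```

View pics/w23.png

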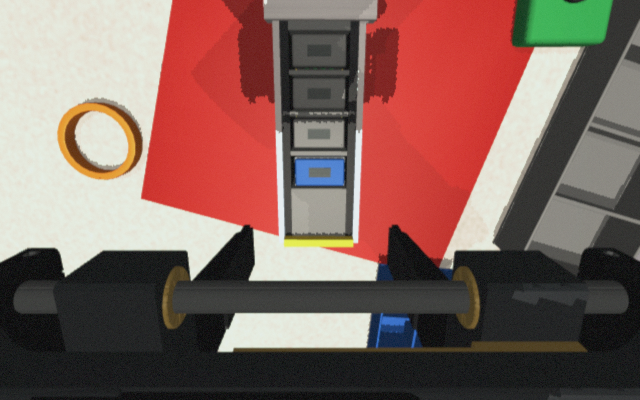

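View pics/scene9.png

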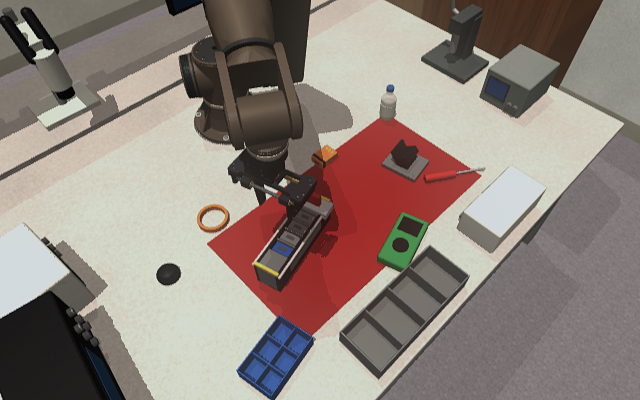

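```bash
python3 -c "
from cell import order; print(order.job_done())"
```

```text
the job is handed in; nothing more can be done
None
```

The blue pack is out of its dock, upright in the empty bay next to the gauge's starting end, and pushed fully home. I also pushed down the three grey packs, which stood about 5 to 9 mm above the rim. Then I slid the gauge across all four bays to the far stop and let go. The job was handed in at about 41 s of the 64 s allowed, and no verdict was reported.

**What went wrong:** The first try at lowering the pack failed. Its bottom edge caught on the case deck, the pack turned in the grip, and it ended up leaning about 43° on the bay walls. I let go, gripped it again from its own angle, lifted it and put it upright. The second try went in without resistance.

**Last checks:**
- **Packs:** all four tops measured 80.7 to 81.4 mm above the bench, against 81 mm for fully home. Each grey pack gave 15 to 19 N at the end of its push. The blue pack stopped moving at 81.3 to 81.4 mm, though the last force reading there was only 1 N.
- **Gauge:** its near edge is 82 mm from the case's middle, so its centre is at 104 mm, as asked. I felt the stop at about 15 N.
- **Other things:** in the final scene picture the other items looked unmoved, and the open gripper was clear above the case. I judged this by eye and did not measure each item.

The highest wrist force I read was about 20 N, but readings came only at the end of each move, so I cannot rule out a higher peak in between.

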